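Shut the press air and hook out the dropped washer

TASK

A steel washer has been dropped behind the yellow guard of the sole press. First shut off the press's air by turning the red lever a quarter turn clockwise, right home against its stop, leaving the blue lever open; only then draw the washer out through the guard's mouth with the hooked rod (no fingers on it behind the guard). Lay the washer flat in the orange tray, leave the rod lying flat on the bench in front of the guard, well clear of its mouth, and leave everything else where it is.

Things in the scene. Friction and masses are not known exactly. Their poses are not given: they have to be found in the camera images.
- press: Fixed green sole press with a yellow guard in front. Origin on the bench in the middle of the guard's open mouth; x points in through the mouth, y to the left looking in. Mouth 250 wide, 70 high. The space behind it is 160 deep, with side panels and, at 70 to 78 height, a roof of 4 mm bars 31 apart; the washer lies in it on the bench. Press 200 high, to x = 375.
- cock_red: Fixed quarter-turn air cock of the press: a copper pipe 21 thick rises from the bench, runs 110 along the body's x axis at height 68 (centre) and goes down again. Origin on the bench under the lever's vertical spindle. Pipe and valve box stay below height 84 beneath the lever's grip.
- lever_red (a joint): Angle of the red lever on cock_red, rad. 0 = open, lever lying along the pipe and pointing to the cock's -x; it turns clockwise seen from above to 1.571 = shut, lever square across the pipe and pointing to the cock's +y, where a hard stop ends it. Stays where left; moving it takes about 0.2 N m.
- red_grip (a point): Point in the middle of the red lever's grip, 60 from the spindle, at height 110. The grip is a level bar 18 wide and 12 high (height 104 to 116) that reaches from 30 to 85 from the spindle. The point's -x axis points along the lever to its free end.
- cock_blue: A second cock just like cock_red, with a blue lever, feeding another line; it may stand in either of the two places.
- lever_blue (a joint): Angle of the blue lever, as for lever_red. 0 = open; it starts open (at most 0.1 rad) and is to stay open.
- hook_rod: Loose hooked rod, 160 g, flat on the bench. Origin under the grip point of its wooden handle (20 wide in y, 18 high, x -55 to 60). A steel bar 8 by 8 (centre y 0, z 9) runs on to x = 198; there a foot (x 190 to 198, z 2 to 16) turns to +y as far as y = 56, and a lip (y 50 to 56) returns from it to x = 177. Balances some 30 ahead of the origin.
- rod_butt (a point): Middle of the butt end of the rod's handle: x = -55, y = 0, z = 9 in the rod's frame. The washer sits against the foot, between bar and lip (46 apart), when its centre is at x = 172, y = 27 in the rod's frame. The bench from 250 to 500 in front of the robot's axis, from 20 left to 230 right of its centre line, holds nothing but the rod.
- washer: Loose steel washer, 36 outside diameter, 17 hole, 12 thick, about 60 g, lying flat. Origin at the centre of its underside.
- tray: Fixed orange open tray, 140 (x) by 110 (y) outside, 22 high, walls 4, floor 4 thick. Origin at the centre of its underside.
- spool: Bystander: dark red thread spool, 30 diameter, 34 high, standing inside the guard near its left (+y) panel. Origin at its underside, as for the others.
- tack_tin: Bystander: round steel tin, 44 diameter, 36 high, between the cocks and the rod.
- glue_jar: Bystander: amber jar, 64 diameter, 85 high, beyond the tray.
- pliers: Bystander: pliers with red handles, about 160 long, 13 high, lying on the left near side.
- dye_bottle: Bystander: small dark blue bottle, 44 diameter, 75 high, behind the cocks on the right. (A hammer, a cork block and a shoe last lie farther out.)
Mind the look-alikes: they are no part of the job. There is more than one size of the washer; the job needs the smallest.

How it is judged:
On the way, in this order (a step that is already met when the one before it is completed fails the run):
1. the red lever is turned home to shut while the washer is still behind the guard (value of joint lever_red above 1.5 rad and x of washer in the frame of press above 0.02 m), for 0.2 s.
2. the washer has been drawn out through the guard's mouth (x of washer in the frame of press below -0.025 m), for 0.1 s.
At the end, for the whole second after the job is handed in: Red lever within 0.07 rad of its stop, blue under 0.25 rad; washer at rest, flat on the tray floor; rod at rest, flat on the bench, its grip point 200 mm in front of the plane of the guard's mouth (140 if within 0.4 rad of parallel to the mouth, 70 if within 0.1 rad) (value of joint lever_red above 1.5 rad and value of joint lever_blue below 0.25 rad and x of washer in the frame of tray between -0.06 and 0.06 m and y of washer in the frame of tray between -0.045 and 0.045 m and z of washer in the frame of tray below 0.02 m and angle between the z axis of washer and the z axis of tray, either way round below 0.15 rad and linear speed of each of washer, hook_rod below 0.02 m/s and height (world z) of each of hook_rod, rod_butt below 0.022 m and angle between the z axis of hook_rod and the z axis of press, either way round below 0.1 rad and (x of hook_rod in the frame of press below -0.2 m or (x of hook_rod in the frame of press below -0.14 m and angle between the x axis of hook_rod and the y axis of press, either way round below 0.4 rad) or (x of hook_rod in the frame of press below -0.07 m and x of rod_butt in the frame of press below -0.02 m and angle between the x axis of hook_rod and the y axis of press, either way round below 0.1 rad))); the robot touches nothing.
It fails at once if the fingers touch the washer behind the guard (contact force between the fingers and washer above 0.3 N and x of washer in the frame of press above 0 m).
It fails at once if the blue lever is turned by more than 0.25 rad from open (value of joint lever_blue above 0.25 rad).
It fails at once if a bystander is moved by more than 30 mm (distance of any of spool, tack_tin, glue_jar, pliers, dye_bottle from where it was at the start of the episode above 0.03 m).
It also fails if it takes over 72 s, if anything falls off the work surface, if the arm or the gripper's body presses on something with over 40 N, if the wrist force passes 120 N, or if a joint passes its speed limit or range.

ROBOT

A 7-joint arm with a two-finger parallel gripper is mounted at the origin on the work surface. World frame = base frame: x ahead of the robot, y to its left, z up, the work surface at z = 0. Lengths are in m, angles in rad, forces in N, time in s.
With the tool pointing down it reaches from about 0.35 to 0.9 m from the base axis. Payload 7.2 kg.
Tool frame: the origin (TCP) lies at the very end of the fingers, on their centre line; the grasp point (between the pads) lies 19 mm behind it; z points along the fingers, x is the direction in which the jaws open and shut, and the axes are right-handed (so a half turn about z gives the same grasp; the last joint's range is limited). The gripper opens to 85 mm and grips with 20 to 120 N. Pads are 22 mm wide; open, the fingers measure 114 mm over their backs; the gripper's body (76 mm by 85 mm) begins 54 mm behind the grasp point. The pads swing forward as they close: fully open they stand 13 mm farther back than shut.
Start: joints at [-1.193, 0.411, -0.013, 1.596, 0.006, 1.134, -0.082], TCP at [0.269, 0.564, 0.21] pointing down, gripper open.
Joint ranges: [-2.95, 2.95], [-0.29, 1.99], [-1.47, 1.44], [0.14, 2.54], [-1.03, 4.17], [0.13, 1.85], [-2.86, 2.86]. Speed limits (rad/s): [2.39, 2.39, 3.01, 3.01, 3.14, 3.14, 3.14].

INTERFACE

Orientations are given as a unit quaternion [x, y, z, w].
In Python, from plant import get_obs, capture, camera_params, finish_job gives the robot as it stands. The module is installed in compiled form; this text tells all that it offers.
- The arm moves only by the tool send_rows, never from a script. Its argument "commands" is a list of rows, each a list of 7 numbers: the shift along the world's x, y, z in mm, then the turn, a rotation vector about the world's x, y, z in rad, then the opening in per cent of the stroke, from 0 (shut) to 100 (fully open). A call has 1 to 10 rows; each row is the pose to reach, as a shift and turn from the pose measured when the call began; what a row does not reach only later rows make up. A row lasts 1/8 s, in which the tool goes at most 62.5 mm and 10.7 degrees, less where a joint would pass 70% of its speed; a pose out of reach is approached as far as the arm can. A call with a gripper value outside its range is refused whole. The fingers move at their own pace and stop on an object; "newtons" is the grip in N (left out, the last holds). Time passes only in rows, so rows that repeat a pose let the fingers close. It gives the time, the measured TCP pose, the force and the opening at its end, in the units of the state.
- get_obs(): the state, without advancing time (a new reading comes with each control period).
- capture(name): name is "side" or "top"; returns the picture (400x640x3 uint8, red, green, blue); there is no depth.
- camera_params(name): a dict with "fx", "fy", "cx", "cy" (pixels), "R" (3x3) and "t" (3): a world point X has camera coordinates R X + t. Camera axes: x right, y down, z forward; pixel columns grow to the right and rows downward; lengths in m; the calibration is good to about 2 mm. A picture is of the moment at which its call begins. camera_params takes no time and is no camera call.
- finish_job(): hands the job in, once; it reports no verdict.
The state is a dict: "time": time; "joints": joint angles; "joint_velocities": joint speeds; "tau": joint torques, N m; "position": TCP position; "tcp_rot": TCP orientation; "force": force on the tool from outside, world axes, zero at the start; "moment": the same for the moment, N m; "finger_gap": opening from 0.0 (shut) to 1.0 (fully open).
Only numpy, scipy, OpenCV 4.12 (cv2) and the standard library are available. Lean on these libraries where they do the work, as an engineer would, in place of code of your own. Each camera call takes 0.05 s, during which the arm holds its last target.

## Working session

There is one attempt and no reset: what is moved stays moved. The work goes in short steps, Python scripts to look and compute and a tool call to move; the robot and the scene stay as the last step left them, time stands still between calls to the robot, and variables do not carry over. Pictures are saved under pics/ and viewed, and the job is handed in when it is done.

Besides the shell and the picture viewer there is one more tool, called as a command line: name --pt "numbers of a row" for each row, then --argument value for the rest. send_rows: Moves the arm, as the interface text tells. Its arguments: {"type":"object","properties":{"commands":{"type":"array"},"newtons":{"type":"number"}},"required":["commands"]}

```bash
mkdir -p pics
python3 - <<'E'
from plant import *
import cv2
o=get_obs();print(o)
for n in("side","top"):
    im=capture(n);cv2.imwrite(f"pics/{n}0.png",im[:,:,::-1]);print(n,camera_params(n))
E
```

```text
{'time': 0.0, 'joints': array([-1.19318956,  0.41193343, -0.0127242 ,  1.59704755,  0.00560178,
        1.13433057, -0.08221433]), 'joint_velocities': array([ 1.51527456e-03, -1.76591743e-04, -4.72931698e-05,  4.32195403e-05,
        3.62909105e-04, -9.16619203e-04, -1.53588636e-03]), 'tau': array([-7.69332246e-05, -6.00642014e+01,  6.82048872e-01, -2.99413455e+01,
        1.37649867e-02,  1.06888876e-02,  1.08537733e-05]), 'position': array([0.26929069, 0.56340516, 0.20943073]), 'tcp_rot': array([ 8.45921052e-01,  5.33307478e-01, -6.79180050e-04,  4.97042654e-04]), 'force': array([-0.08998716, -0.2691492 ,  0.53614533]), 'moment': array([-0.00539895,  0.01504594, -0.02347838]), 'finger_gap': 0.9974704742849506}
side {'fx': 382.13950460121225, 'fy': 382.13950460121225, 'cx': 318.2214596676391, 'cy': 202.57248084907525, 'R': array([[-0.95591068, -0.29363217, -0.00386113],
       [-0.20188301,  0.66665888, -0.71750205],
       [ 0.21325574, -0.68508838, -0.69654569]]), 't': array([0.51467678, 0.27225986, 0.82362222])}
top {'fx': 370.6334641562849, 'fy': 370.6334641562849, 'cx': 324.8844356539543, 'cy': 195.44024888914248, 'R': array([[-0.11232505, -0.993649  , -0.0066898 ],
       [-0.96574652,  0.11075077, -0.23466558],
       [ 0.23391612, -0.01989817, -0.97205314]]), 't': array([-0.06528533,  0.58477031,  0.94280662])}
```

View pics/side0.png

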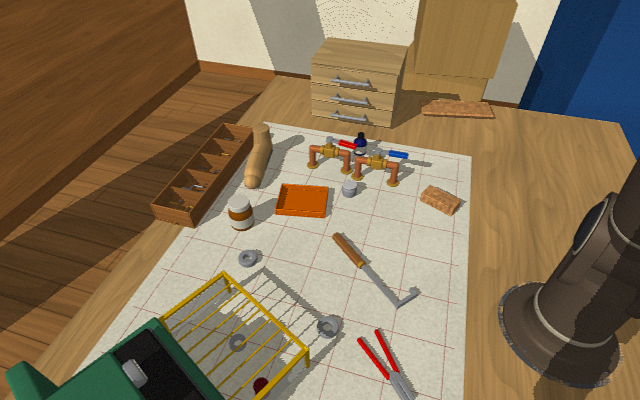

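View pics/top0.png

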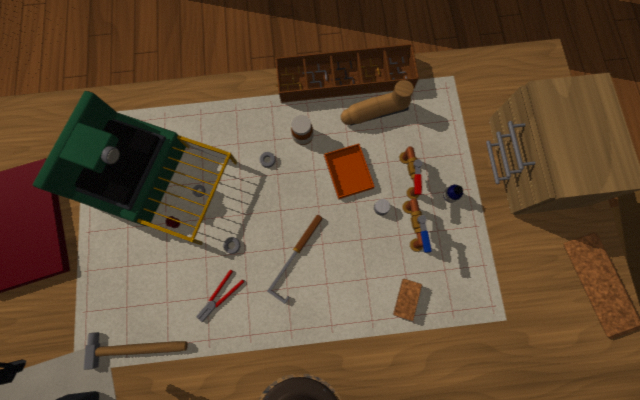

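```bash
cat > h.py <<'E'
import numpy as np,cv2
from plant import *
P={n:camera_params(n) for n in("side","top")}
def ray(n,u,v):
    p=P[n];d=np.array([(u-p["cx"])/p["fx"],(v-p["cy"])/p["fy"],1.]);R=np.array(p["R"]);return -R.T@p["t"],R.T@d
def at(n,u,v,z):
    o,d=ray(n,u,v);return o+d*(z-o[2])/d[2]
def proj(n,X):
    p=P[n];c=np.array(p["R"])@np.array(X)+p["t"];return np.array([p["fx"]*c[0]/c[2]+p["cx"],p["fy"]*c[1]/c[2]+p["cy"]])
def tri(a,b):
    (o1,d1),(o2,d2)=ray("side",*a),ray("top",*b)
    s=np.linalg.lstsq(np.c_[d1,-d2],o2-o1,rcond=None)[0]
    p,q=o1+s[0]*d1,o2+s[1]*d2;return (p+q)/2,np.linalg.norm(p-q)
def crop(src,x0,y0,w,h,s,out):
    im=cv2.imread(src)[y0:y0+h,x0:x0+w];im=cv2.resize(im,None,fx=s,fy=s,interpolation=cv2.INTER_CUBIC);
    for k in range(0,w,10):
        L=8 if k%50 else 16;cv2.line(im,(k*s,0),(k*s,L),(255,0,255),1)
        if k%20==0: cv2.putText(im,str(x0+k),(k*s,26),0,.35,(255,0,255),1)
    for k in range(0,h,10):
        cv2.line(im,(0,k*s),(8,k*s),(255,0,255),1)
        if k%20==0: cv2.putText(im,str(y0+k),(10,k*s+4),0,.35,(255,0,255),1)
    cv2.imwrite(out,im)
E
python3 - <<'E'
from h import *
crop("pics/top0.png",110,120,160,130,5,"pics/c1.png")
crop("pics/top0.png",370,140,110,120,5,"pics/c2.png")
crop("pics/side0.png",150,260,200,140,4,"pics/c3.png")
crop("pics/side0.png",290,120,140,90,5,"pics/c4.png")
crop("pics/top0.png",240,200,110,110,5,"pics/c5.png")
crop("pics/side0.png",320,220,110,100,5,"pics/c6.png")
E
```

```text
(no output)
```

View pics/c1.png

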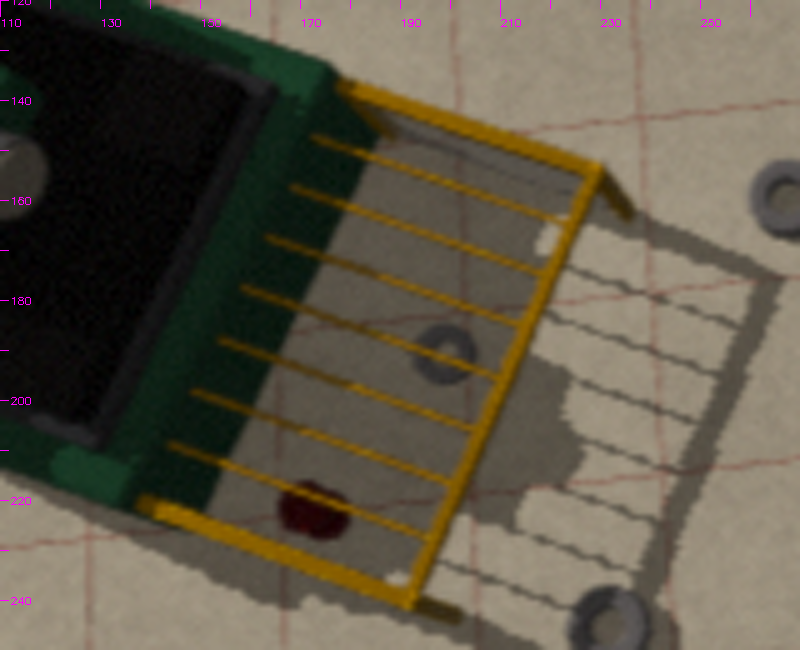

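View pics/c2.png

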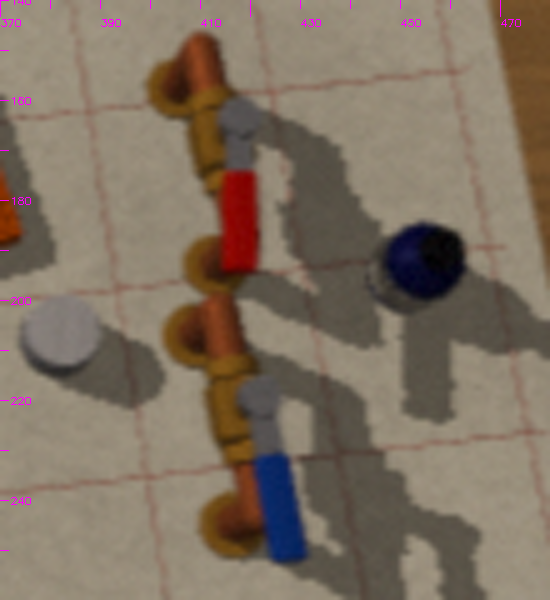

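View pics/c3.png

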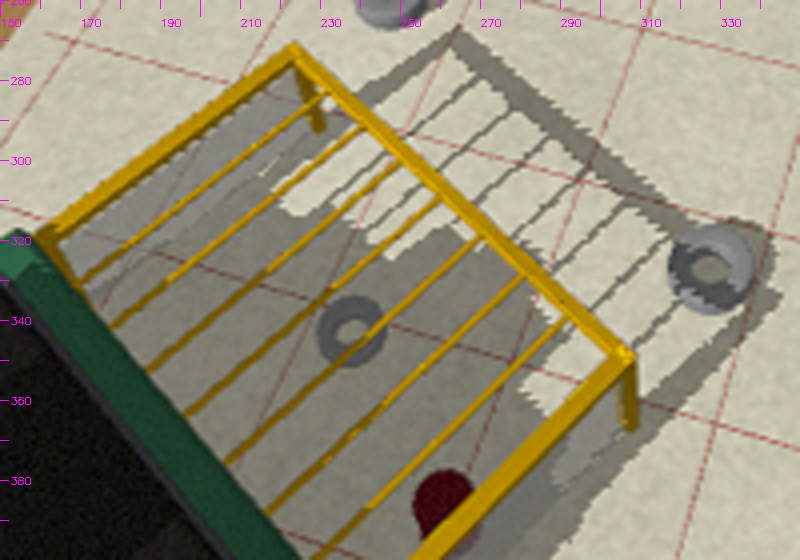

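View pics/c4.png

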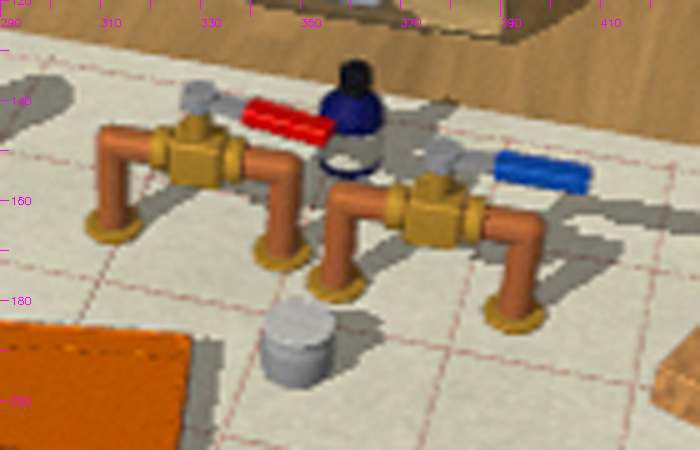

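View pics/c5.png

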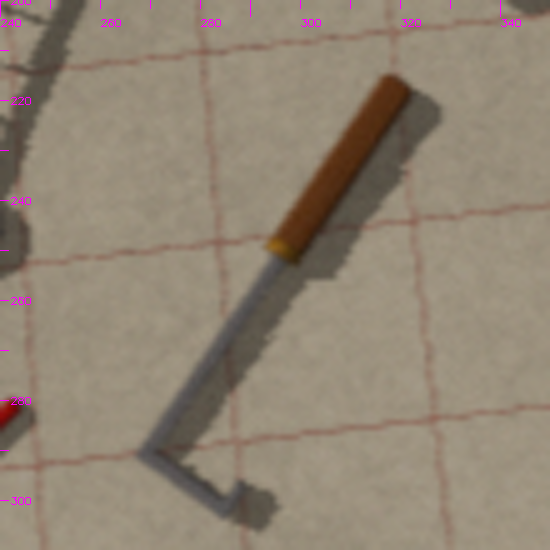

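View pics/c6.png

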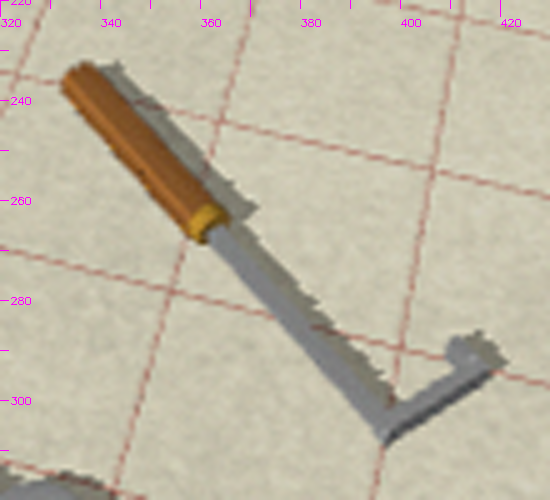

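Run:
```python
from h import *
np.set_printoptions(precision=4,suppress=True)
def T(n,a,b):print(n,*tri(a,b))
T("R top",(223,272),(229.5,153.5));T("L top",(308,348.5),(192,240.5))
T("R bot",(230.5,292.5),(236,163));T("L bot",(308,367),(201,243.5))
print("R top z78",at("top",229.5,153.5,.078),at("side",223,272,.078))
print("L top z78",at("top",192,240.5,.078),at("side",308,348.5,.078))
T("backR",(161,318),(177,138));
print("washer",at("top",199,191,.009),at("side",238,343,.009))
print("spool",at("top",172.5,222,.034),at("side",261,385,.034))
for z in(.009,):
  print("big1",at("top",267,159,z),at("side",248,258,z));print("big2",at("top",232,245,z),at("side",328,327,z))
# sizes
print("wash diam",np.linalg.norm(at("side",229.5,343,.009)-at("side",246.5,343,.009)),np.linalg.norm(at("top",192.5,191,.009)-at("top",205,191,.009)))
print("big diam",np.linalg.norm(at("side",317,327,.009)-at("side",338.5,327,.009)),np.linalg.norm(at("side",237.5,257,.009)-at("side",257.5,257,.009)))
T("red spindle",(328.5,138),(417.5,163));T("red free end",(356,146),(417.5,193))
T("red inner",(339,142),(417.5,174.5))
T("blue spindle",(378,151),(421.5,219));T("blue end",(407,156),(427.5,251))
print("redgrip z116", at("top",417.5,174.5,.116),at("top",417.5,193.5,.116),at("top",417.5,163,.12))
for n,a,b in (("butt",(334.5,235),(319,217)),("ferrule",(361,265),(296,250)),("corner",(396,308),(268.5,290.5)),("footend",(417.5,293),(286.5,302.5))):
  T(n,a,b);print(at("side",*a,.012),at("top",*b,.012))
for c in((325.5,157.5),(357,148.5),(373,186),(341.5,194)):print("tray",at("top",*c,.022))
print("tin",at("top",382,207,.036),"dye",at("top",455,191,.075))
print("jar",at("top",302,125,.085))
```

```text
R top [0.7216 0.1203 0.0753] 0.0016141152733173702
L top [0.4887 0.2313 0.0765] 0.0031829388982184004
R bot [ 0.7187  0.1209 -0.0034] 0.004387288828421142
L bot [ 0.4897  0.2336 -0.002 ] 0.002940581210286759
R top z78 [0.7214 0.1199 0.078 ] [0.7193 0.1221 0.078 ]
L top z78 [0.49   0.2309 0.078 ] [0.4868 0.232  0.078 ]
backR [0.7807 0.2615 0.0867] 0.00012924797545599894
washer [0.6432 0.2307 0.009 ] [0.6412 0.2333 0.009 ]
spool [0.5548 0.299  0.034 ] [0.5558 0.3047 0.034 ]
big1 [0.7185 0.0262 0.009 ] [0.7139 0.0247 0.009 ]
big2 [0.4754 0.1434 0.009 ] [0.4721 0.1443 0.009 ]
wash diam 0.03536443953524947 0.036508116211249435
big diam 0.046082668131781516 0.050021324380802465
red spindle [ 0.6233 -0.3844  0.115 ] 0.0012565405915858378
red free end [ 0.5392 -0.3706  0.1142] 0.005121679659283681
red inner [ 0.5913 -0.3802  0.1106] 0.0021164653380916073
blue spindle [ 0.4725 -0.3702  0.1101] 0.0020334045550620856
blue end [ 0.3898 -0.3712  0.1096] 0.002729455446000296
redgrip z116 [ 0.591  -0.3787  0.116 ] [ 0.5401 -0.3699  0.116 ] [ 0.6212 -0.383   0.12  ]
butt [ 0.5268 -0.1084  0.0119] 0.0004712119791552561
[ 0.527  -0.1084  0.012 ] [ 0.5265 -0.1084  0.012 ]
ferrule [ 0.4403 -0.0344  0.0114] 0.0012787216926959174
[ 0.4396 -0.0339  0.012 ] [ 0.4409 -0.0345  0.012 ]
corner [0.3399 0.0519 0.0019] 0.000727447260622481
[0.3399 0.0583 0.012 ] [0.3402 0.0503 0.012 ]
footend [0.301  0.0047 0.0108] 0.004675148039934605
[0.2988 0.0056 0.012 ] [0.3034 0.0044 0.012 ]
tray [ 0.6986 -0.1466  0.022 ]
tray [ 0.7158 -0.2421  0.022 ]
tray [ 0.597  -0.2727  0.022 ]
tray [ 0.5838 -0.1797  0.022 ]
tin [ 0.5304 -0.2868  0.036 ] dye [ 0.5443 -0.4835  0.075 ]
jar [ 0.7801 -0.0896  0.085 ]
```

Run:
```python
from h import *
crop("pics/top0.png",310,130,80,80,7,"pics/c7.png")
```

```text
(no output)
```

View pics/c7.png

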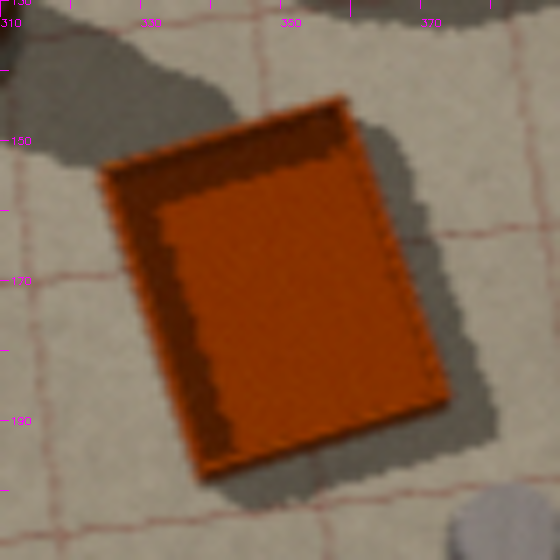

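The target washer could be confused with three things, by pixel in the top and side pictures:

| Washer | Top | Side | Measured diameter |
|---|---|---|---|
| Behind the guard | (199,191) | (238,343) | about 36 mm |
| Free, by the jar | (267,159) | (248,258) | about 48 mm |
| Free, by the pliers | (232,245) | (328,327) | about 48 mm |

The crop confirms that the smallest one is behind the guard, at press x of about 66 and y of about -10. The red lever is on the farther cock: its spindle is at top (417,163) and its free end at (417,193). The blue cock is the nearer one.

I'll start by moving over the red lever.

send_rows --pt "293 -937 0 0 0 0.28 40" --pt "293 -937 0 0 0 0.28 40" --pt "293 -937 0 0 0 0.28 40" --pt "293 -937 0 0 0 0.28 40" --pt "293 -937 0 0 0 0.28 40" --pt "293 -937 0 0 0 0.28 40" --pt "293 -937 0 0 0 0.28 40" --pt "293 -937 0 0 0 0.28 40" --pt "293 -937 0 0 0 0.28 40" --pt "293 -937 0 0 0 0.28 40" --newtons 60

```text
time: 1.35
position: [0.456, -0.0346, 0.2099]
tcp_rot: [0.763, 0.646, -0.0, 0.001]
force: [2.1, 0.1, -0.6]
finger_gap: 0.4
```

send_rows --pt "107 -339 0 0 0 0 40" --pt "107 -339 0 0 0 0 40" --pt "107 -339 0 0 0 0 40" --pt "107 -339 0 0 0 0 40" --pt "107 -339 0 0 0 0 40" --pt "107 -339 0 0 0 0 40" --pt "107 -339 -60 0 0 0 40" --pt "107 -339 -60 0 0 0 40" --pt "107 -339 -60 0 0 0 40"

```text
time: 2.48
position: [0.5635, -0.3732, 0.1512]
tcp_rot: [0.763, 0.647, -0.0, 0.001]
force: [0.0, 0.1, 1.7]
finger_gap: 0.4
```

Run:
```python
from h import *
o=get_obs();print(o["position"],o["time"])
for n in("side","top"):cv2.imwrite(f"pics/{n}1.png",capture(n)[:,:,::-1])
crop("pics/top1.png",360,130,110,120,5,"pics/d1.png")
crop("pics/side1.png",290,60,140,130,5,"pics/d2.png")
```

```text
[ 0.56346321 -0.37323418  0.15116215] 2.475
```

View pics/d1.png

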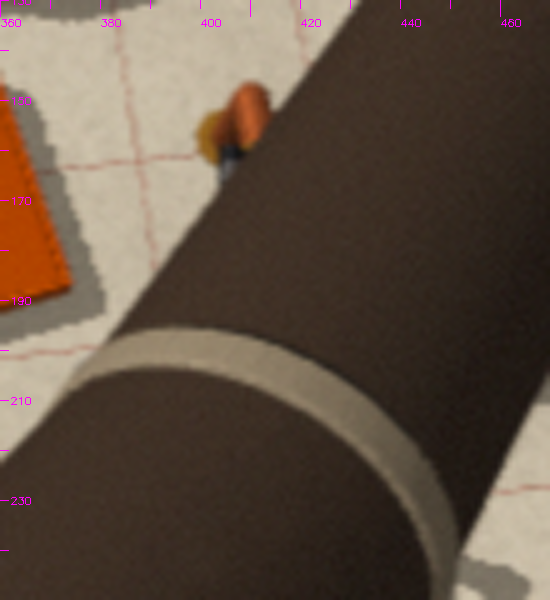

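View pics/d2.png

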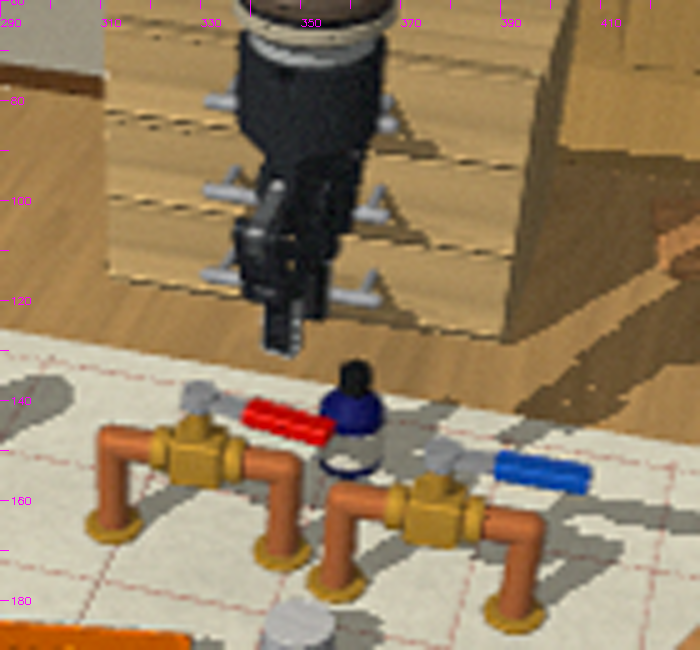

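The side picture shows the fingertips at about (345,132), above the middle of the red grip at (346,144). The arm hides that spot in the top picture. I'll descend astride the grip.

send_rows --pt "0 -1 -30 0 0 0 40" --pt "0 -1 -57 0 0 0 40" --pt "0 -1 -57 0 0 0 40"

```text
time: 2.95
position: [0.5641, -0.3737, 0.0955]
tcp_rot: [0.763, 0.647, 0.0, 0.001]
force: [0.9, -0.6, 0.0]
finger_gap: 0.399
```

Run:
```python
from h import *
o=get_obs();print(o["position"],o["force"])
cv2.imwrite("pics/side2.png",capture("side")[:,:,::-1])
crop("pics/side2.png",290,80,140,110,5,"pics/d3.png")
S=np.array([.622,-.3835]);p=o["position"][:2]
for k in range(0,13):
    th=np.radians(170.65-90/10*k);q=S+.06*np.array([np.cos(th),np.sin(th)]);print(k,np.round((q-p)*1000),round(-np.radians(9*k),3))
```

```text
[ 0.56414334 -0.37367487  0.0955291 ] [ 0.88165906 -0.60881926  0.03509273]
0 [-1. -0.] -0.0
1 [1. 9.] -0.157
2 [ 5. 18.] -0.314
3 [10. 26.] -0.471
4 [16. 33.] -0.628
5 [23. 39.] -0.785
6 [31. 44.] -0.942
7 [40. 47.] -1.1
8 [49. 49.] -1.257
9 [58. 50.] -1.414
10 [68. 49.] -1.571
11 [77. 47.] -1.728
12 [85. 43.] -1.885
```

View pics/d3.png

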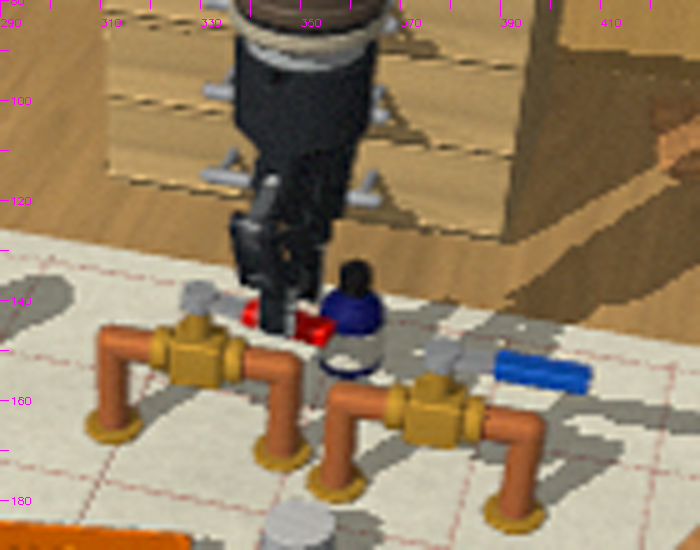

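send_rows --pt "1 9 0 0 0 -0.157 32" --pt "5 18 0 0 0 -0.314 32" --pt "10 26 0 0 0 -0.471 32" --pt "16 33 0 0 0 -0.628 32" --pt "23 39 0 0 0 -0.785 32" --pt "31 44 0 0 0 -0.942 32" --pt "40 47 0 0 0 -1.1 32" --pt "49 49 0 0 0 -1.257 32" --pt "58 50 0 0 0 -1.414 32" --pt "63 50 0 0 0 -1.5 32"

```text
time: 4.25
position: [0.6298, -0.3241, 0.0995]
tcp_rot: [0.999, -0.047, 0.0, 0.002]
force: [-0.1, -1.0, -0.2]
finger_gap: 0.323
```

send_rows --pt "4 -1 -3 0 0 -0.07 32" --pt "8 -2 -3 0 0 -0.07 32" --pt "10 -2 -3 0 0 -0.07 32" --pt "10 -2 -3 0 0 -0.07 32"

```text
time: 4.75
position: [0.6401, -0.326, 0.0971]
tcp_rot: [0.997, -0.082, 0.001, 0.002]
force: [0.0, 0.4, -0.2]
finger_gap: 0.319
```

send_rows --pt "3 0 0 0 0 0 32" --pt "6 -1 0 0 0 0 32" --pt "6 -1 0 0 0 0 32"

```text
time: 5.12
position: [0.6463, -0.3271, 0.097]
tcp_rot: [0.997, -0.082, 0.001, 0.002]
force: [0.5, 0.1, -0.4]
finger_gap: 0.32
```

Run:
```python
from h import *
cv2.imwrite("pics/side3.png",capture("side")[:,:,::-1])
crop("pics/side3.png",290,80,140,110,5,"pics/d4.png")
cv2.imwrite("pics/top3.png",capture("top")[:,:,::-1])
crop("pics/top3.png",360,130,110,120,5,"pics/d5.png")
```

```text
(no output)
```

View pics/d4.png

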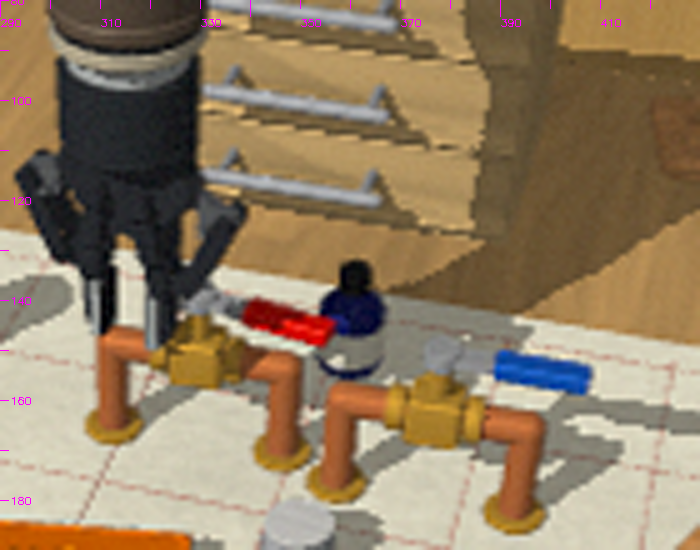

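View pics/d5.png

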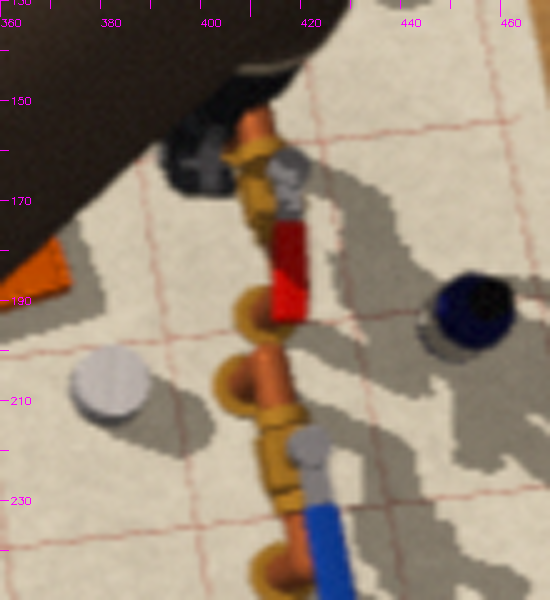

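Run:
```python
from h import *
def tips(p,a,g):
    for s in(-1,1):
        for dz in (0,.003):
            print(s,dz,[proj(n,[p[0]+s*g*np.cos(a),p[1]+s*g*np.sin(a),p[2]+dz]).round(1) for n in("side","top")])
tips([.6463,-.3271,.097],np.radians(-9.4),.0136+.005)
print();tips([.5641,-.3737,.0955],np.radians(80.6),.017+.005)
for r in(.03,.06,.085):
  print(proj("side",[.622-.987*r,-.3835+.162*r,.11]),proj("top",[.622-.987*r,-.3835+.162*r,.11]))
```

```text
-1 0 [array([321.4, 154.4]), array([393.5, 165.7])]
-1 0.003 [array([321.4, 153.6]), array([393.7, 165.4])]
1 0 [array([310., 151.]), array([393.6, 152.7])]
1 0.003 [array([310. , 150.2]), array([393.8, 152.4])]

-1 0 [array([349.7, 145. ]), array([423.8, 186.9])]
-1 0.003 [array([349.8, 144.1]), array([424.1, 186.6])]
1 0 [array([343.8, 152.9]), array([407.3, 186.1])]
1 0.003 [array([343.9, 152.1]), array([407.5, 185.8])]
[338.18002526 142.29210893] [416.85499261 174.65268533]
[347.49665694 144.91087217] [416.9460458  185.57829102]
[355.38362342 147.12777831] [417.02293156 194.80392563]
```

The lever has not moved. The fingertips show about 5 px too high in the side picture, at (310,147) and (321,149), where (310,151) and (321,154) were predicted. Part-open tips therefore stand roughly 15 mm behind the TCP and skimmed over the grip. I'll lift, go back and come down lower.

send_rows --pt "0 0 40 0 0 0 40" --pt "0 0 40 0 0 0.17 40" --pt "-83 -46 40 0 0 0.34 40" --pt "-83 -46 40 0 0 0.52 40" --pt "-83 -46 40 0 0 0.7 40" --pt "-83 -46 40 0 0 0.88 40" --pt "-83 -46 40 0 0 1.06 40" --pt "-83 -46 40 0 0 1.24 40" --pt "-83 -46 40 0 0 1.42 40" --pt "-83 -46 40 0 0 1.571 40"

```text
time: 6.48
position: [0.5627, -0.3733, 0.137]
tcp_rot: [0.761, 0.649, 0.002, 0.001]
force: [0.2, 0.3, 0.6]
finger_gap: 0.402
```

send_rows --pt "0 0 -30 0 0 0 40" --pt "0 0 -52 0 0 0 40" --pt "0 0 -52 0 0 0 40"

```text
time: 6.85
position: [0.5614, -0.3726, 0.0833]
tcp_rot: [0.761, 0.649, 0.001, -0.0]
force: [-0.0, 1.0, -0.0]
finger_gap: 0.402
```

Run:
```python
from h import *
o=get_obs();print(o["position"],o["force"],o["tcp_rot"])
cv2.imwrite("pics/side4.png",capture("side")[:,:,::-1])
crop("pics/side4.png",290,80,140,110,5,"pics/d6.png")
S=np.array([.622,-.3835]);p=o["position"][:2]
```

```text
[ 0.56144833 -0.37258304  0.08326535] [-0.03653473  0.96540989 -0.04325045] [ 7.60994010e-01  6.48757208e-01  1.43571051e-03 -3.76067324e-04]
```

View pics/d6.png

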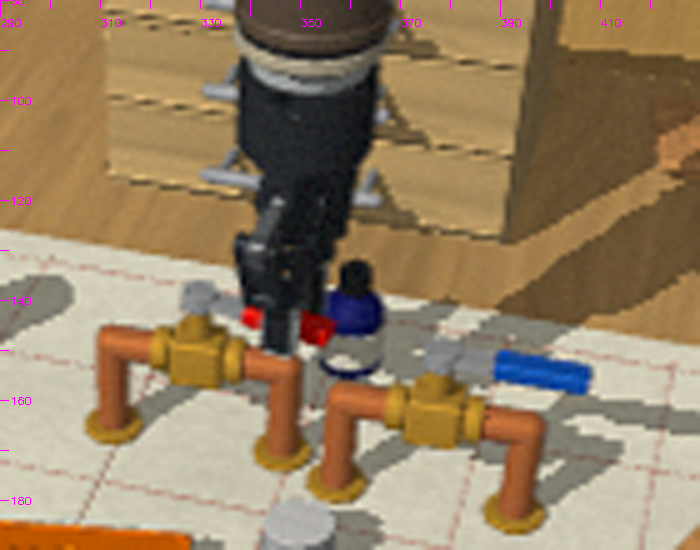

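send_rows --pt "2 8 0 0 0 -0.157 32" --pt "6 17 0 0 0 -0.314 32" --pt "11 25 0 0 0 -0.471 32" --pt "18 32 0 0 0 -0.628 32" --pt "25 38 -1 0 0 -0.785 32" --pt "33 43 -1 0 0 -0.942 32" --pt "42 46 -2 0 0 -1.1 32" --pt "51 48 -2 0 0 -1.257 32" --pt "60 49 -2 0 0 -1.414 32" --pt "66 49 -2 0 0 -1.5 32"

```text
time: 8.15
position: [0.624, -0.326, 0.084]
tcp_rot: [0.999, -0.047, -0.003, 0.002]
force: [-23.7, 0.1, 10.7]
finger_gap: 0.32
```

Run:
```python
from h import *
cv2.imwrite("pics/side5.png",capture("side")[:,:,::-1])
crop("pics/side5.png",290,80,140,110,5,"pics/d7.png")
```

```text
(no output)
```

View pics/d7.png

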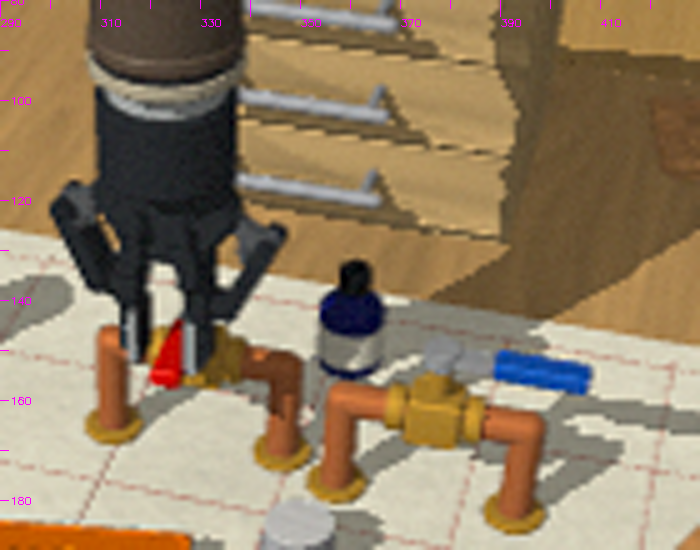

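The lever has swung across the pipe and is at (322,152). The 24 N reaction suggests it is near the stop, so I'll press a little further.

send_rows --pt "3 0 0 0 0 -0.04 32" --pt "5 -1 0 0 0 -0.04 32" --pt "5 -1 0 0 0 -0.04 32"

```text
time: 8.57
position: [0.623, -0.3267, 0.084]
tcp_rot: [0.998, -0.07, -0.008, 0.0]
force: [-17.7, 4.9, 4.9]
finger_gap: 0.319
```

send_rows --pt "-3 0 0 0 0 0 36" --pt "-3 0 40 0 0 0 40" --pt "-3 40 80 0 0 0 40" --pt "-100 150 100 0 0 0.1 60" --pt "-100 200 100 0 0 0.3 60" --pt "-100 200 100 0 0 0.5 60"

```text
time: 9.32
position: [0.5238, -0.1271, 0.1851]
tcp_rot: [0.985, 0.17, -0.007, 0.002]
force: [-0.3, 0.4, 0.6]
finger_gap: 0.603
```

Run:
```python
from h import *
for n in("side","top"):cv2.imwrite(f"pics/{n}6.png",capture(n)[:,:,::-1])
crop("pics/top6.png",370,110,110,120,5,"pics/e1.png")
crop("pics/side6.png",290,110,140,80,5,"pics/e2.png")
```

```text
(no output)
```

View pics/e1.png

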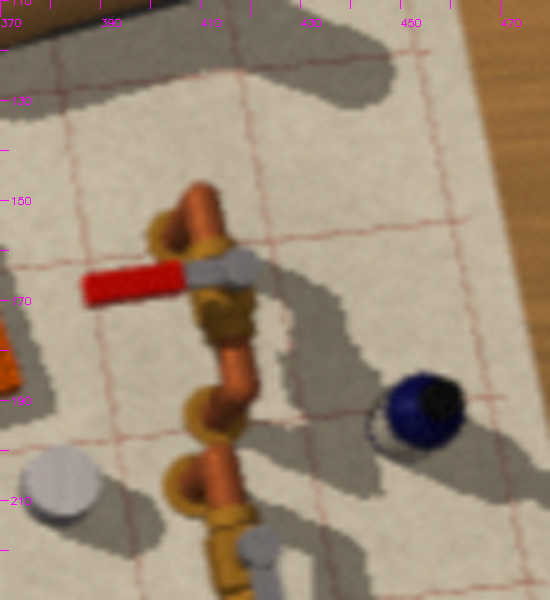

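View pics/e2.png

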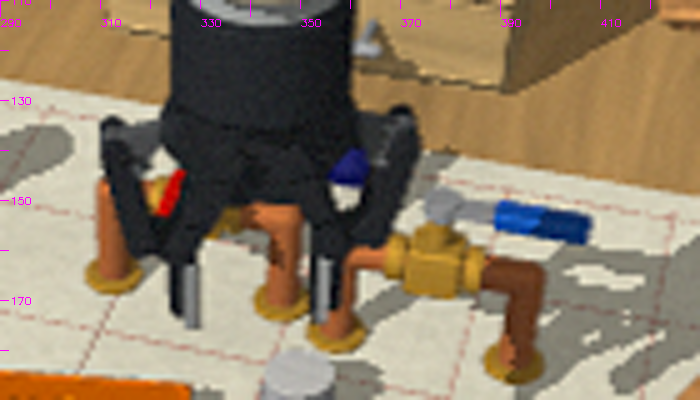

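Run:
```python
from h import *
def ang(a,b,z=.116):
    A,B=at("top",*a,z)[:2],at("top",*b,z)[:2];d=B-A;print(A,B,np.linalg.norm(d),np.degrees(np.arctan2(d[1],d[0])));
ang((417.5,163.5),(386.5,167.7)) # overall
# red segment via mask
for f in("top0","top6"):
    im=cv2.imread(f"pics/{f}.png").astype(int)[100:240,370:450];m=((im[:,:,2]>110)&(im[:,:,1]<40)&(im[:,:,0]<40)).astype(np.uint8)
    n,l,s,c=cv2.connectedComponentsWithStats(m)
    for i in range(1,n):
        if s[i][4]<60: continue
        ys,xs=np.where(l==i)
        X=np.array([at("top",x+370,y+100,.116)[:2] for x,y in zip(xs,ys)]);u,sv,v=np.linalg.svd(X-X.mean(0));print(f,s[i],X.mean(0),np.degrees(np.arctan2(v[0][1],v[0][0])),sv/np.sqrt(len(X))*3.46)
```

```text
[ 0.62101439 -0.38387938] [ 0.61887095 -0.30053555] 0.08337138646947605 91.47321216949348
top0 [ 44  74   7  20 124] [ 0.56730079 -0.37389625] 170.09637515498616 [0.05145439 0.01693024]
top6 [ 17  62  20   9 108] [ 0.61960697 -0.32709714] 93.13164750943236 [0.05223022 0.01511371]
```

```bash
python3 - <<'E'
from h import *
def ang(a,b,z):
    A,B=at("top",*a,z)[:2],at("top",*b,z)[:2];d=B-A;print(A,B,np.linalg.norm(d),np.degrees(np.arctan2(d[1],d[0])));
ang((404,157.5),(413,193),.003)
ang((403.5,157.5),(412.5,193),.003)
ang((409.5,150),(417.5,186),.078)
ang((409,207),(417,245),.003)
a,b=(313,166),(344,171)
A,B=at("side",*a,.0)[:2],at("side",*b,.0)[:2];d=B-A;print(A,B,np.linalg.norm(d),np.degrees(np.arctan2(d[1],d[0])))
E
python3 - <<'E'
import sys;sys.path.insert(0,'.')
import os;os.chdir('.')
from h import *
crop("pics/top6.png",385,140,45,60,12,"pics/e3.png")
E
```

```text
[ 0.67844753 -0.38004546] [ 0.5676083  -0.38838429] 0.11115246281907416 -175.6975418341782
[ 0.67861839 -0.37856524] [ 0.56777416 -0.38693862] 0.11116005430088277 -175.67997708024402
[ 0.67406715 -0.37958699] [ 0.56910073 -0.38399101] 0.10505876961912416 -177.59747975474886
[ 0.52777945 -0.36993567] [ 0.41718528 -0.37424315] 0.11067801843472229 -177.76954158166296
[ 0.6729731  -0.38090203] [ 0.57140432 -0.38524072] 0.10166140053645775 -177.5539963606383
```

View pics/e3.png

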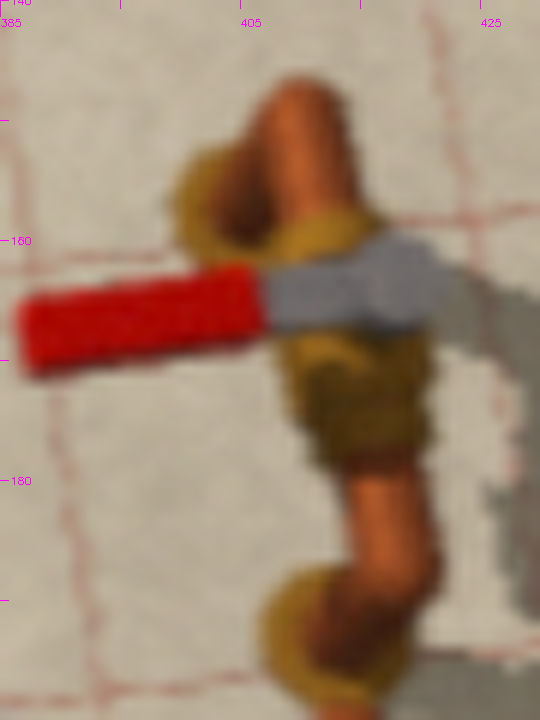

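The base flanges put the pipe's -x axis at about 183°, so the lever started at about 0.2 rad. Shut is therefore at about 93°, and the lever now lies at 92 to 93°. It was also blocked hard with about 20 N on it, so it is home. Next I'll refine the rod's pose.

Run:
```python
from h import *
from scipy.optimize import least_squares
# features: rod frame points & pixels
F=[("top",(-55,10,18),None)]
obs=[("top",(-55,0,14),(319.3,216.5)),("side",(-55,0,14),(334.5,234.5)),
("top",(60,0,14),(294.8,250.7)),("side",(60,0,14),(361.5,265)),
("top",(198,-4,10),(268.3,290.8)),("side",(198,-4,2),(396,308.5)),
("top",(198,56,12),(286.5,303)),("side",(198,56,9),(417.5,294.5)),
("top",(177,53,16),(288.3,296.8)),("side",(177,53,16),(411.5,287.5))]
def w(p,X):
    c,s=np.cos(p[2]),np.sin(p[2]);X=np.array(X)/1000;return [p[0]+c*X[0]-s*X[1],p[1]+s*X[0]+c*X[1],X[2]]
f=lambda p:np.concatenate([proj(n,w(p,X))-np.array(u) for n,X,u in obs])
r=least_squares(f,[.487,-.077,np.radians(140.4)],loss="soft_l1");print(r.x,np.degrees(r.x[2]));print(f(r.x).reshape(-1,2).round(1))
# press fit: mouth pts
ob=[("top",(229.5,153.5),-1,.078),("side",(223,272),-1,.078),("top",(192,240.5),1,.078),("side",(308,348.5),1,.078),("top",(236,163),-1,0),("side",(230.5,292.5),-1,0),("top",(201,243.5),1,0),("side",(308,367),1,0)]
def w2(p,s,z):return [p[0]-s*.129*np.sin(p[2]),p[1]+s*.129*np.cos(p[2]),z]
g=lambda p:np.concatenate([proj(n,w2(p,s,z))-np.array(u) for n,u,s,z in ob])
q=least_squares(g,[.6047,.177,1.12]);print(q.x,np.degrees(q.x[2]),g(q.x).reshape(-1,2).round(1))
```

```text
[ 0.48655268 -0.07480039  2.45086714] 140.42434352062878
[[ 0.1 -0.5]
 [-0.5 -0.6]
 [ 1.9 -0.6]
 [-0.5 -1.4]
 [-1.1  1.3]
 [ 1.2  0.8]
 [-1.2  1.6]
 [-0.1  0.2]
 [ 0.3  0.5]
 [-1.  -0.4]]
[0.60375172 0.17682055 1.12010123] 64.17707296657166 [[-0.2  0.5]
 [ 0.1 -0.6]
 [-0.8  1. ]
 [-0.6  0.4]
 [-0.  -0. ]
 [-1.5 -1.3]
 [ 0.   1.1]
 [ 0.3 -0.6]]
```

```bash
cat >> h.py <<'E'
from scipy.spatial.transform import Rotation as Ro
def go(x,y,z,deg):
    o=get_obs();a=np.radians(deg)
    d=Ro.from_quat([np.cos(a/2),np.sin(a/2),0,0]);r=(d*Ro.from_quat(o["tcp_rot"]).inv()).as_rotvec()
    print("now",o["position"].round(4),"t",round(o["time"],2),"F",o["force"].round(1),"gap",round(o["finger_gap"],3))
    print("shift",((np.array([x,y,z])-o["position"])*1000).round(1),"turn",r.round(3))
E
python3 - <<'E'
from h import *
go(.4866,-.0748,.06,50.4)
E
```

```text
now [ 0.523  -0.1213  0.1848] t 9.43 F [ 0.3  0.5 -0.8] gap 0.597
shift [ -36.4   46.5 -124.8] turn [ 0.005 -0.013  0.531]
```

send_rows --pt "-36 46 -20 0.005 -0.013 0.18 60" --pt "-36 46 -60 0.005 -0.013 0.36 60" --pt "-36 46 -110 0.005 -0.013 0.53 60" --pt "-36 46 -140 0.005 -0.013 0.53 60" --pt "-36 46 -140 0.005 -0.013 0.53 60"

```text
time: 10.05
position: [0.4866, -0.0757, 0.0442]
tcp_rot: [0.905, 0.425, -0.001, -0.0]
force: [0.1, -0.5, 0.3]
finger_gap: 0.597
```

Run:
```python
from h import *
go(.4866,-.0748,.005,50.4)
for n in("side",):cv2.imwrite(f"pics/{n}7.png",capture(n)[:,:,::-1])
crop("pics/side7.png",290,180,140,120,5,"pics/e4.png")
```

```text
now [ 0.4866 -0.0757  0.0442] t 10.05 F [ 0.1 -0.5  0.3] gap 0.597
shift [  0.    0.9 -39.2] turn [ 0.    -0.002  0.002]
```

View pics/e4.png

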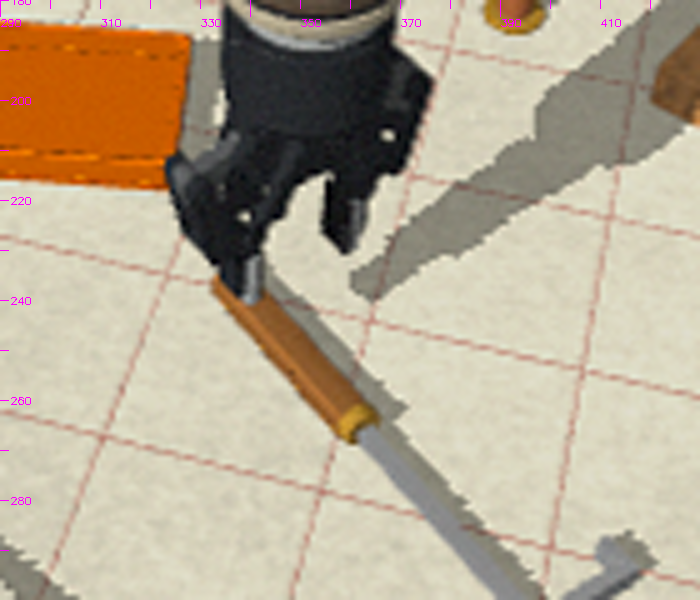

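The fingers straddle the handle, with tips at about (339,240) and (356,230). I'll descend and grip.

send_rows --pt "0 1 -20 0 0 0 60" --pt "0 1 -36 0 0 0 60" --pt "0 1 -41 0 0 0 60" --pt "0 1 -41 0 0 0 20" --pt "0 1 -41 0 0 0 10" --pt "0 1 -41 0 0 0 10" --pt "0 1 -41 0 0 0 10" --newtons 80

```text
time: 10.98
position: [0.4877, -0.075, 0.0046]
tcp_rot: [0.905, 0.425, 0.0, 0.0]
force: [-0.2, 0.4, -0.2]
finger_gap: 0.097
```

Run:
```python
from h import *
for n in("side","top"):cv2.imwrite(f"pics/{n}8.png",capture(n)[:,:,::-1])
crop("pics/side8.png",290,200,140,120,5,"pics/e5.png")
crop("pics/top8.png",240,190,120,120,5,"pics/e6.png")
print(proj("side",get_obs()["position"]))
```

```text
[345.83999452 249.7982861 ]
```

View pics/e5.png

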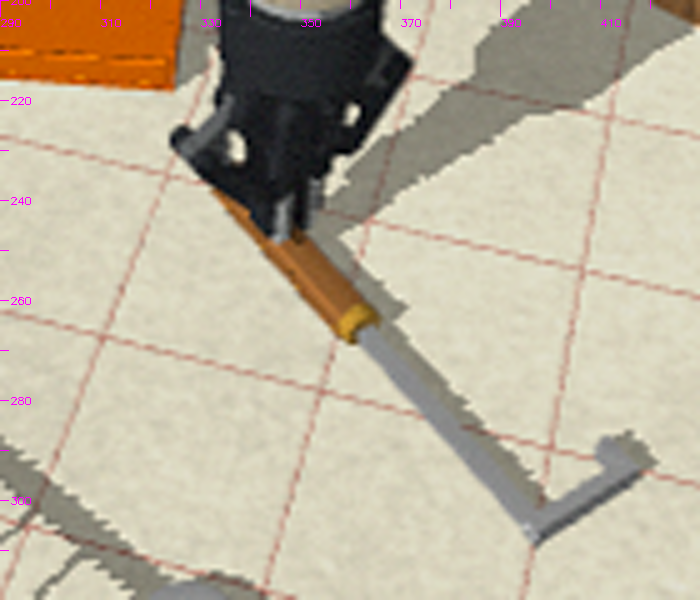

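View pics/e6.png

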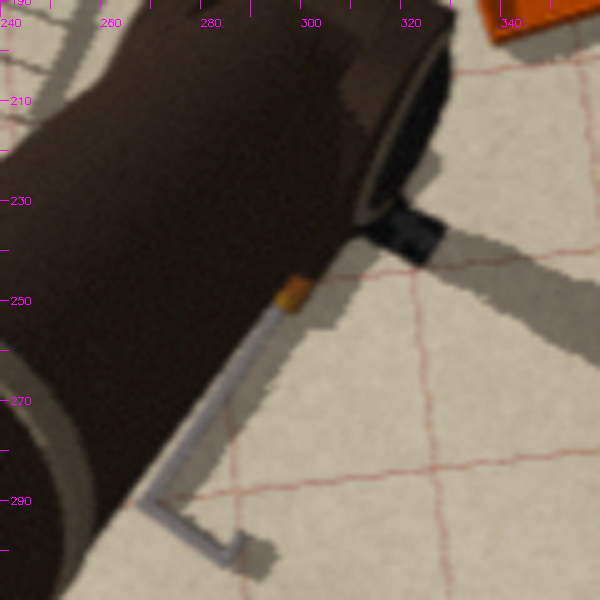

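The fingers closed above the handle: the tip is at side (345,247), over the handle top. So the real tips are about 14 mm higher than the reported TCP. I'll open and feel my way down.

send_rows --pt "0 0 2 0 0 0 50" --pt "0 0 2 0 0 0 50" --pt "0 0 0 0 0 0 50" --pt "0 0 -5 0 0 0 50" --pt "0 0 -8 0 0 0 50" --pt "0 0 -10 0 0 0 50" --pt "0 0 -10 0 0 0 50"

```text
time: 11.95
position: [0.4875, -0.075, -0.0057]
tcp_rot: [0.905, 0.425, -0.0, 0.0]
force: [-0.6, 0.6, -0.3]
finger_gap: 0.505
```

send_rows --pt "0 0 -3 0 0 0 50" --pt "0 0 -5 0 0 0 50" --pt "0 0 -5 0 0 0 50"

```text
time: 12.32
position: [0.4873, -0.075, -0.0109]
tcp_rot: [0.905, 0.425, -0.0, 0.0]
force: [0.6, -1.0, 0.5]
finger_gap: 0.502
```

send_rows --pt "0 0 0 0 0 0 25" --pt "0 0 0 0 0 0 10" --pt "0 0 0 0 0 0 10" --pt "0 0 0 0 0 0 10"

```text
time: 12.82
position: [0.4873, -0.0751, -0.0105]
tcp_rot: [0.905, 0.425, -0.0, -0.0]
force: [-0.9, 0.0, 6.0]
finger_gap: 0.2
```

Gripped at a gap of 0.20. I'll lift and check.

send_rows --pt "0 0 20 0 0 0 10" --pt "0 0 50 0 0 0 10" --pt "0 0 60 0 0 0 10" --pt "0 0 60 0 0 0 10"

```text
time: 13.32
position: [0.4877, -0.0748, 0.0496]
tcp_rot: [0.905, 0.425, 0.0, 0.0]
force: [-0.1, 0.4, -2.2]
finger_gap: 0.2
```

Run:
```python
from h import *
for n in("side","top"):cv2.imwrite(f"pics/{n}9.png",capture(n)[:,:,::-1])
crop("pics/side9.png",290,180,140,120,5,"pics/e7.png")
# target pre-insert
M=np.array([.6038,.1768]);ax=np.radians(64.2);X=np.array([np.cos(ax),np.sin(ax)]);Y=np.array([-X[1],X[0]])
print([float(v) for v in ((np.array([.6422,.232])-M)@X,(np.array([.6422,.232])-M)@Y)])
q=M-.24*X-.092*Y;print(q);go(q[0],q[1],.05,50.4-76.2)
```

```text
[0.06641047039729846, -0.010547484136491744]
[ 0.58217386 -0.07931777]
now [ 0.4869 -0.0747  0.0487] t 13.43 F [ 0.2 -0.3 -2. ] gap 0.201
shift [95.3 -4.6  1.3] turn [-1.000e-03 -1.000e-03 -1.328e+00]
```

View pics/e7.png

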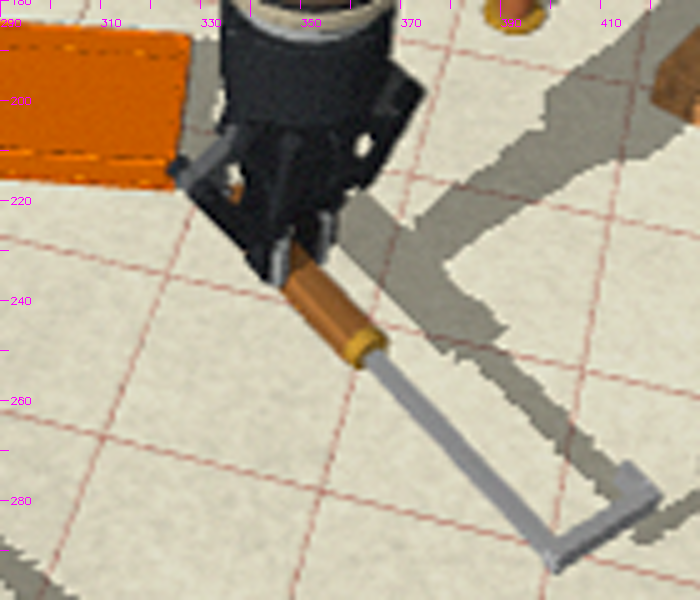

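send_rows --pt "12 0 0 0 0 -0.17 10" --pt "24 -1 0 0 0 -0.34 10" --pt "36 -1 0 0 0 -0.51 10" --pt "48 -2 0 0 0 -0.68 10" --pt "60 -3 0 0 0 -0.85 10" --pt "72 -3 0 0 0 -1.02 10" --pt "84 -4 0 0 0 -1.19 10" --pt "95 -5 0 0 0 -1.328 10" --pt "95 -5 0 0 0 -1.328 10"

```text
time: 14.55
position: [0.5816, -0.0798, 0.0472]
tcp_rot: [0.975, -0.222, -0.001, 0.0]
force: [0.2, -0.1, -1.6]
finger_gap: 0.205
```

Run:
```python
from h import *
for n in("side","top"):cv2.imwrite(f"pics/{n}10.png",capture(n)[:,:,::-1])
crop("pics/side10.png",190,200,170,140,4,"pics/e8.png")
crop("pics/top10.png",180,130,160,130,5,"pics/e9.png")
go(.5822,-.0793,-.008,-25.8)
```

```text
now [ 0.5809 -0.0799  0.0477] t 14.65 F [-0.6 -0.5 -2.2] gap 0.199
shift [  1.3   0.6 -55.7] turn [-0.001 -0.002 -0.003]
```

View pics/e8.png

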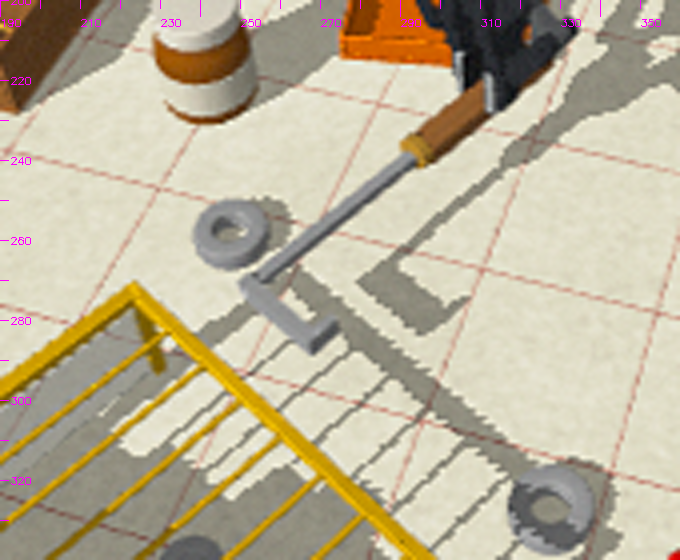

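View pics/e9.png

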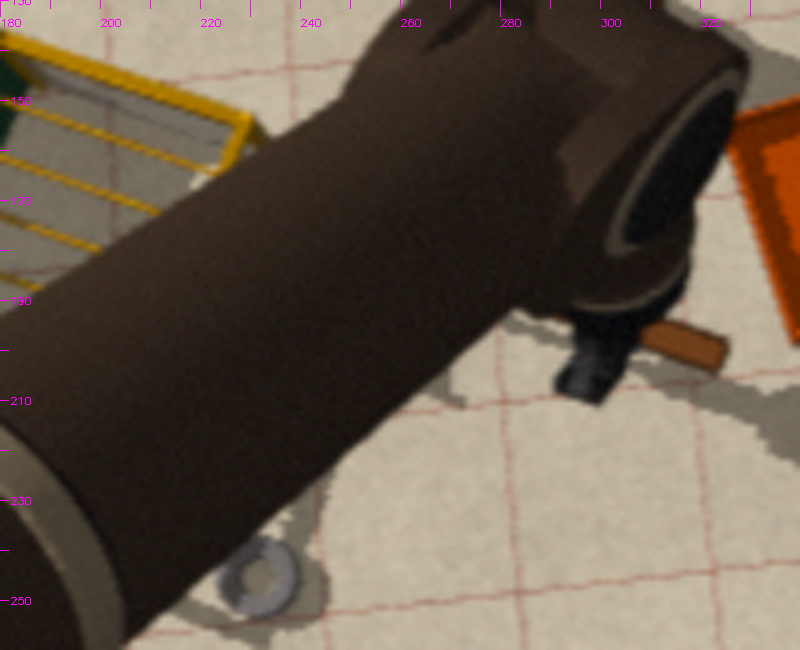

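Run:
```python
from h import *
p=[.5812,-.0798,np.radians(64.2)];zb=.0582
def w(X):
    c,s=np.cos(p[2]),np.sin(p[2]);X=np.array(X)/1000;return [p[0]+c*X[0]-s*X[1],p[1]+s*X[0]+c*X[1],X[2]+zb]
for n,X in(("ferr",(60,0,9)),("corner",(198,-4,9)),("footend",(198,56,9)),("lip",(177,53,16))):print(n,proj("side",w(X)).round(1))
```

```text
ferr [294.  237.4]
corner [248.7 271.1]
footend [266.6 286.7]
lip [272.6 278. ]
```

The rod is held within about 2 px of prediction: corner at (251,272), foot end at (269,286). I'll lower to just above the bench.

send_rows --pt "1 0 -30 0 -0.002 -0.003 10" --pt "1 0 -50 0 -0.002 -0.003 10" --pt "1 0 -55 0 -0.002 -0.003 10" --pt "1 0 -55 0 -0.002 -0.003 10"

```text
time: 15.15
position: [0.5818, -0.0802, -0.0072]
tcp_rot: [0.975, -0.223, -0.0, -0.0]
force: [0.6, -0.2, -1.5]
finger_gap: 0.201
```

Run:
```python
from h import *
q=np.array([.6038,.1768])-.084*np.array([np.cos(np.radians(64.2)),np.sin(np.radians(64.2))])-.092*np.array([-np.sin(np.radians(64.2)),np.cos(np.radians(64.2))])
print(q);go(q[0],q[1],-.008,-25.8)
```

```text
[0.65006991 0.06113196]
now [ 0.5818 -0.0802 -0.0072] t 15.15 F [ 0.6 -0.2 -1.5] gap 0.201
shift [ 68.3 141.3  -0.8] turn [-0.001 -0.    -0.   ]
```

send_rows --pt "7 14 -1 0 0 0 10" --pt "14 28 -1 0 0 0 10" --pt "20 42 -1 0 0 0 10" --pt "27 56 -1 0 0 0 10" --pt "34 70 -1 0 0 0 10" --pt "34 70 -1 0 0 0 10"

```text
time: 15.9
position: [0.6164, -0.0083, -0.0085]
tcp_rot: [0.975, -0.222, -0.0, -0.0]
force: [-1.0, -0.6, -1.8]
finger_gap: 0.201
```

Run:
```python
from h import *
for n in("side","top"):cv2.imwrite(f"pics/{n}11.png",capture(n)[:,:,::-1])
crop("pics/side11.png",150,230,200,140,4,"pics/e10.png")
go(.6501,.0611,-.008,-25.8)
```

```text
now [ 0.6156 -0.0106 -0.0082] t 16.0 F [-0.8 -0.5 -1.3] gap 0.199
shift [34.5 71.7  0.2] turn [ 0.    -0.001 -0.   ]
```

View pics/e10.png

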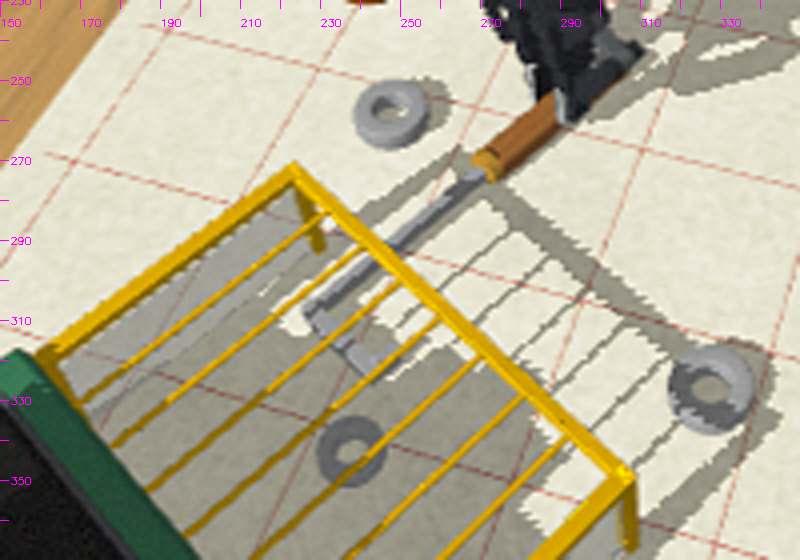

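The foot is inside with its lip end at (245,321), clear of the washer at (238,343). Going deeper.

send_rows --pt "7 14 0 0 0 0 10" --pt "14 28 0 0 0 0 10" --pt "20 42 0 0 0 0 10" --pt "27 56 0 0 0 0 10" --pt "34 71 0 0 0 0 10" --pt "35 72 0 0 0 0 10"

```text
time: 16.75
position: [0.6511, 0.0636, -0.0085]
tcp_rot: [0.975, -0.222, -0.0, -0.0]
force: [-0.2, -1.3, -1.7]
finger_gap: 0.203
```

Run:
```python
from h import *
for n in("side","top"):cv2.imwrite(f"pics/{n}12.png",capture(n)[:,:,::-1])
crop("pics/side12.png",150,250,160,130,5,"pics/e11.png")
go(.6501,.0611,-.008,-25.8)
```

```text
now [ 0.6505  0.0613 -0.0083] t 16.85 F [-0.2 -0.3 -1.7] gap 0.201
shift [-0.4 -0.2  0.3] turn [ 0.001 -0.001 -0.001]
```

View pics/e11.png

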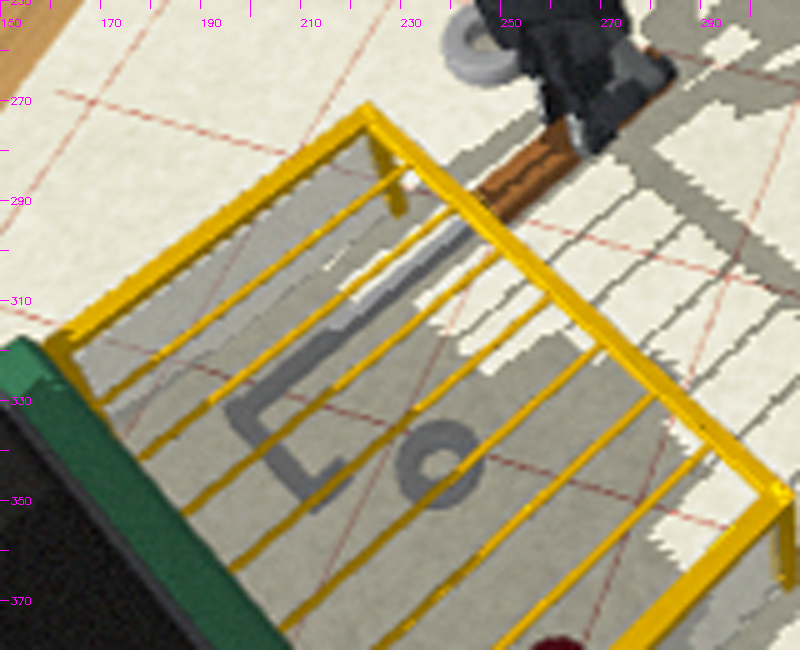

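The hook is behind the washer, with its lip tip at (218,341) and the washer at (237,343). I'll go in 4 mm more, then shift 54 mm left so the washer sits between bar and lip.

send_rows --pt "2 4 0 0 0 0 10" --pt "2 4 0 0 0 0 10" --pt "-8 8 0 0 0 0 10" --pt "-18 13 0 0 0 0 10" --pt "-28 18 0 0 0 0 10" --pt "-38 23 0 0 0 0 10" --pt "-47 27 0 0 0 0 10" --pt "-47 27 0 0 0 0 10"

```text
time: 17.85
position: [0.6027, 0.0891, -0.0083]
tcp_rot: [0.975, -0.223, -0.001, 0.0]
force: [0.5, -1.0, -1.9]
finger_gap: 0.204
```

Run:
```python
from h import *
for n in("side","top"):cv2.imwrite(f"pics/{n}13.png",capture(n)[:,:,::-1])
crop("pics/side13.png",150,250,160,130,5,"pics/e12.png")
go(.6501,.0611,-.008,-25.8)
```

```text
now [ 0.6037  0.0884 -0.0081] t 17.95 F [ 1.   0.3 -2.5] gap 0.203
shift [ 46.4 -27.3   0.1] turn [ 0.001 -0.    -0.001]
```

View pics/e12.png

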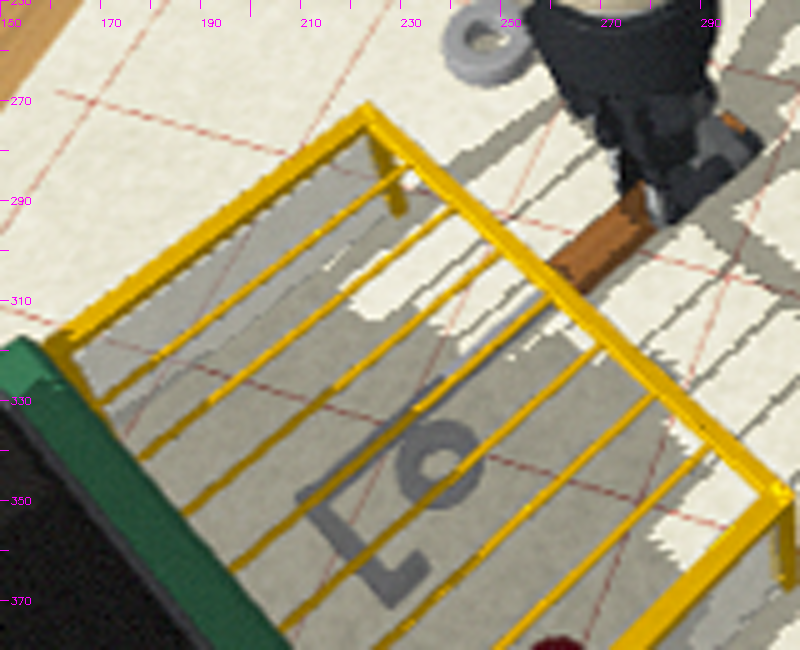

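The washer is inside the hook, at (237,343) next to the bar. I'll pull straight out.

send_rows --pt "-4 -9 0 0 0 0 10" --pt "-10 -20 0 0 0 0 10" --pt "-17 -36 0 0 0 0 10" --pt "-26 -54 0 0 0 0 10" --pt "-35 -72 0 0 0 0 10" --pt "-43 -90 0 0 0 0 10" --pt "-52 -108 0 0 0 0 10" --pt "-61 -126 0 0 0 0 10" --pt "-70 -144 0 0 0 0 10" --pt "-78 -162 0 0 0 0 10"

```text
time: 19.2
position: [0.525, -0.075, -0.008]
tcp_rot: [0.975, -0.223, -0.0, 0.0]
force: [0.0, 0.3, -1.5]
finger_gap: 0.202
```

send_rows --pt "-7 -14 0 0 0 0 10" --pt "-13 -26 0 0 0 0 10" --pt "-15 -30 0 0 0 0 10" --pt "-15 -30 0 0 0 0 10"

```text
time: 19.7
position: [0.5101, -0.105, -0.008]
tcp_rot: [0.975, -0.223, 0.0, 0.0]
force: [0.1, 0.4, -2.1]
finger_gap: 0.199
```

Run:
```python
from h import *
for n in("side","top"):cv2.imwrite(f"pics/{n}14.png",capture(n)[:,:,::-1])
crop("pics/side14.png",210,200,160,130,5,"pics/e13.png")
crop("pics/top14.png",200,130,160,130,5,"pics/e14.png")
go(.51,-.1,-.008,-25.8)
```

```text
now [ 0.5104 -0.1044 -0.0081] t 19.8 F [ 0.2 -0.1 -1.8] gap 0.203
shift [-0.4  4.4  0.1] turn [ 0.    -0.    -0.001]
```

View pics/e13.png

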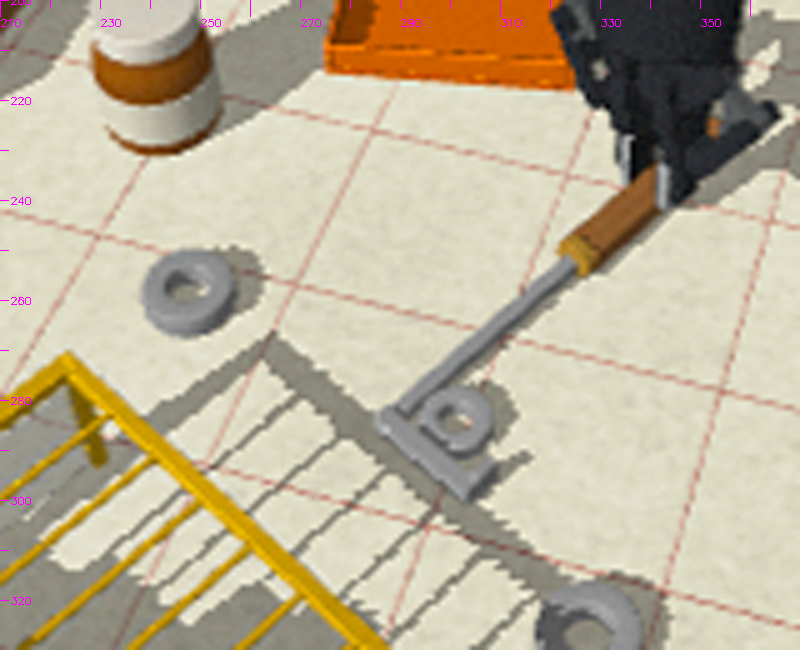

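View pics/e14.png

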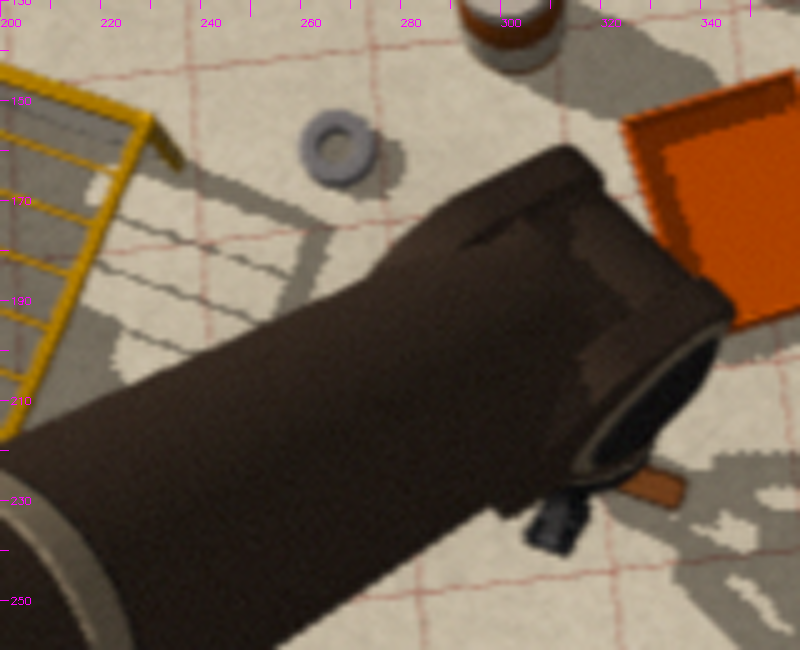

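The washer is out at side (301,283), about 100 mm in front of the mouth. I'll push the hook off it, lift the rod over it and lay it down to the right and nearer the robot.

send_rows --pt "5 10 0 0 0 0 10" --pt "5 11 0 0 0 0 10" --pt "5 11 25 0 0 0 10" --pt "5 11 50 0 0 0 10" --pt "-30 -20 50 0 0 0 10" --pt "-80 -50 50 0 0 0 10" --pt "-110 -66 30 0 0 0 10" --pt "-110 -66 6 0 0 0 10" --pt "-110 -66 0 0 0 0 10" --pt "-110 -66 -2 0 0 0 10"

```text
time: 21.05
position: [0.4008, -0.1704, -0.01]
tcp_rot: [0.975, -0.222, 0.0, 0.0]
force: [-0.6, 0.2, -1.4]
finger_gap: 0.205
```

Run:
```python
from h import *
for n in("side","top"):cv2.imwrite(f"pics/{n}15.png",capture(n)[:,:,::-1])
crop("pics/side15.png",230,170,200,160,4,"pics/e15.png")
go(.4,-.17,-.0105,-25.8)
```

```text
now [ 0.401  -0.1704 -0.0098] t 21.15 F [ 0.2  0.2 -1.4] gap 0.2
shift [-1.   0.4 -0.7] turn [ 0.001  0.    -0.002]
```

View pics/e15.png

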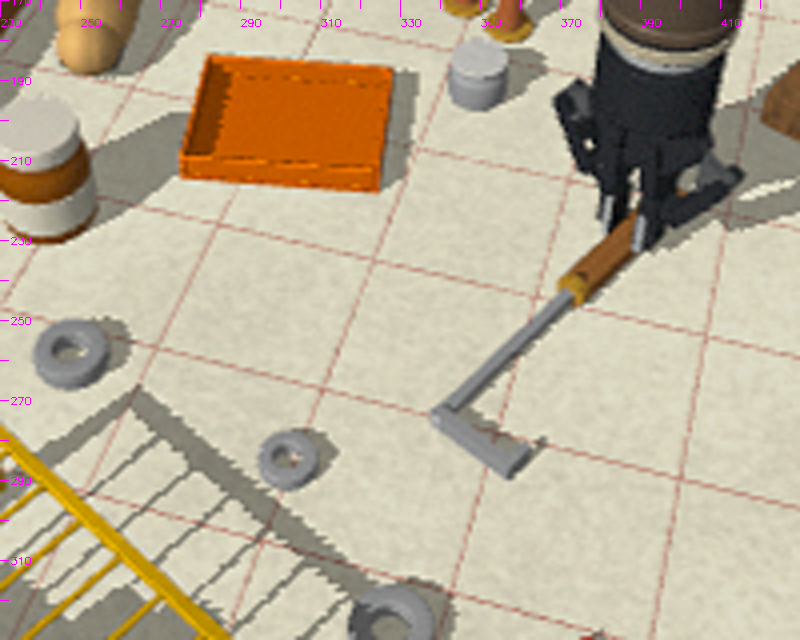

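send_rows --pt "0 0 -1.5 0 0 0 10" --pt "0 0 -1.5 0 0 0 10" --pt "0 0 -1.5 0 0 0 26" --pt "0 0 -1.5 0 0 0 45" --pt "0 0 -1.5 0 0 0 45" --pt "0 0 30 0 0 0 45" --pt "0 0 80 0 0 0 60" --pt "0 0 80 0 0 0 60"

```text
time: 22.15
position: [0.4028, -0.1709, 0.0724]
tcp_rot: [0.975, -0.222, 0.002, 0.0]
force: [0.6, 0.7, -0.4]
finger_gap: 0.601
```

Run:
```python
from h import *
print(at("side",302,284.5,.009))
for n in("side","top"):cv2.imwrite(f"pics/{n}16.png",capture(n)[:,:,::-1])
crop("pics/side16.png",270,190,160,130,5,"pics/e16.png")
crop("pics/top16.png",220,160,160,130,5,"pics/e17.png")
```

```text
[0.56002037 0.05911754 0.009     ]
```

View pics/e16.png

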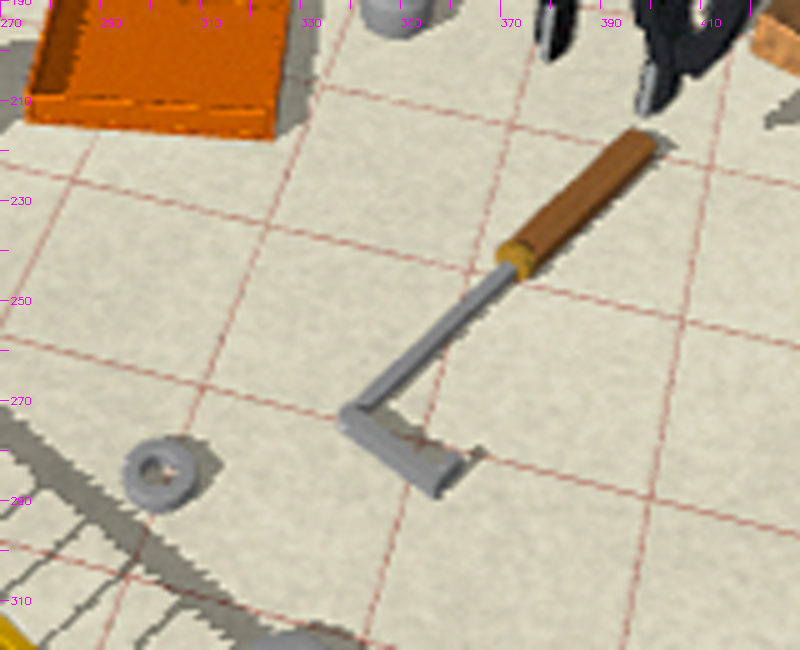

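View pics/e17.png

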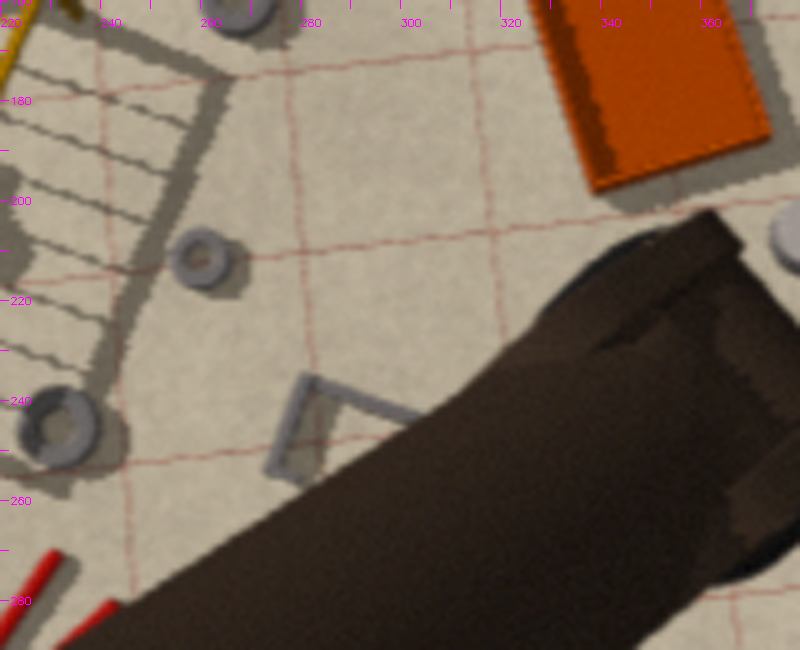

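Run:
```python
from h import *
a,b=at("side",302,284.5,.008),at("top",260,211.7,.008);print(a,b);m=(a+b)/2
go(m[0],m[1],.05,-25.8)
t=[at("top",*c,.022) for c in((323.5,154.5),(357.5,144.5),(372.5,187.5),(337.5,198.5))];print(np.mean(t,0))
for i in range(4):
  d=t[(i+1)%4]-t[i];print(np.linalg.norm(d[:2]),np.degrees(np.arctan2(d[1],d[0])))
```

```text
[0.56026802 0.05849452 0.008     ] [0.56187375 0.05841478 0.008     ]
now [ 0.4014 -0.1699  0.0702] t 22.25 F [-0.6  0.1  0.2] gap 0.6
shift [159.7 228.3 -20.2] turn [ 0.     0.001 -0.003]
[ 0.65035776 -0.2061285   0.022     ]
0.10525294650156537 -79.30412524588354
0.13768785297666997 -169.39551125098856
0.10590157634578186 101.31351378345956
0.13883193383300274 10.340090168334674
```

send_rows --pt "50 70 10 0 0 0 65" --pt "90 130 10 0 0 0 65" --pt "130 185 0 0 0 0 65" --pt "160 228 -20 0 0 0 65" --pt "160 228 -45 0 0 0 65" --pt "160 228 -45 0 0 0 65"

```text
time: 23.0
position: [0.5598, 0.0606, 0.0212]
tcp_rot: [0.976, -0.22, -0.002, 0.001]
force: [-0.2, -0.9, 0.7]
finger_gap: 0.648
```

Run:
```python
from h import *
go(.5611,.0585,-.0115,-25.8)
cv2.imwrite("pics/side17.png",capture("side")[:,:,::-1])
crop("pics/side17.png",240,210,130,110,6,"pics/e18.png")
```

```text
now [0.5598 0.0606 0.0212] t 23.0 F [-0.2 -0.9  0.7] gap 0.648
shift [  1.3  -2.1 -32.7] turn [ 0.001 -0.004 -0.007]
```

View pics/e18.png

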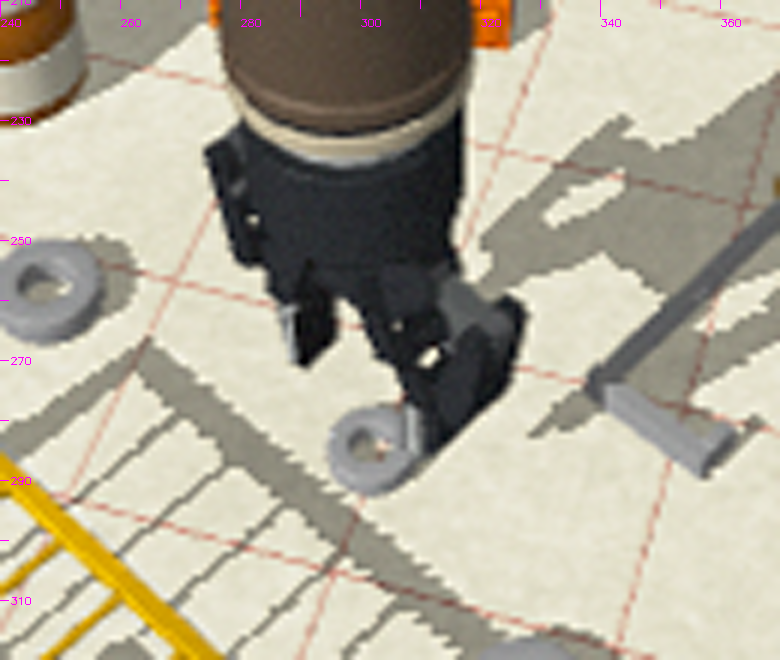

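send_rows --pt "1 -2 -15 0 -0.004 -0.007 65" --pt "1 -2 -28 0 -0.004 -0.007 65" --pt "1 -2 -32 0 -0.004 -0.007 65" --pt "1 -2 -32 0 -0.004 -0.007 65" --newtons 50

```text
time: 23.55
position: [0.5607, 0.0558, -0.0093]
tcp_rot: [0.974, -0.225, 0.001, 0.001]
force: [-0.1, -0.0, -0.6]
finger_gap: 0.649
```

Run:
```python
from h import *
go(.5611,.0585,-.0115,-25.8)
cv2.imwrite("pics/side18.png",capture("side")[:,:,::-1])
crop("pics/side18.png",240,210,130,110,6,"pics/e19.png")
```

```text
now [ 0.5607  0.0558 -0.0093] t 23.55 F [-0.1 -0.  -0.6] gap 0.649
shift [ 0.4  2.7 -2.2] turn [0.002 0.001 0.003]
```

View pics/e19.png

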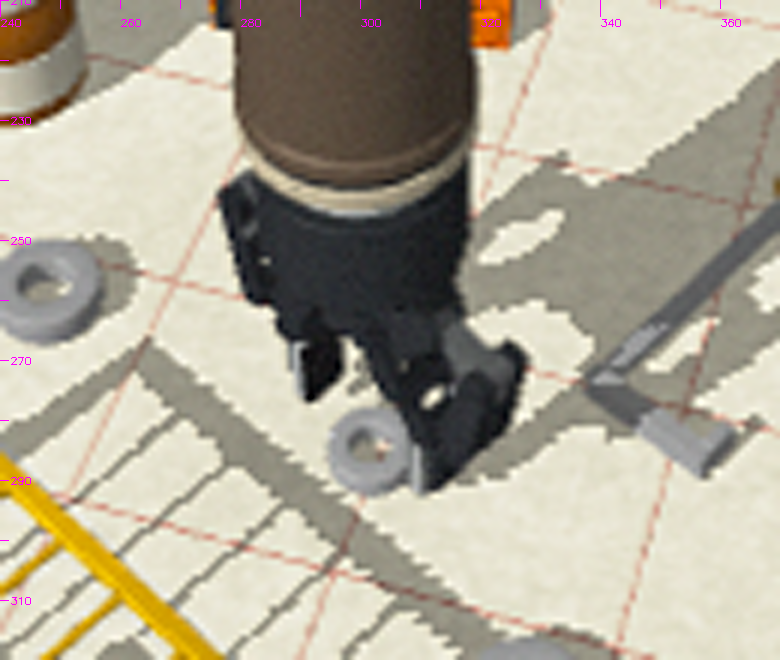

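send_rows --pt "0 2 -2 0 0 0 65" --pt "0 2 -2 0 0 0 40" --pt "0 2 -2 0 0 0 28" --pt "0 2 -2 0 0 0 28" --pt "0 2 -2 0 0 0 28"

```text
time: 24.22
position: [0.5611, 0.0583, -0.0103]
tcp_rot: [0.974, -0.225, 0.001, 0.0]
force: [-1.5, 0.4, 7.2]
finger_gap: 0.355
```

send_rows --pt "0 0 20 0 0 0 28" --pt "0 0 60 0 0 0 28" --pt "0 0 100 0 0 0 28" --pt "0 0 100 0 0 0 28"

```text
time: 24.72
position: [0.5632, 0.058, 0.0935]
tcp_rot: [0.974, -0.225, 0.004, -0.001]
force: [0.5, -0.2, -0.6]
finger_gap: 0.281
```

Run:
```python
from h import *
go(.6504,-.206,.09,-25.8)
cv2.imwrite("pics/side19.png",capture("side")[:,:,::-1])
crop("pics/side19.png",240,190,130,110,6,"pics/e20.png")
```

```text
now [0.5632 0.058  0.0935] t 24.73 F [ 0.5 -0.2 -0.6] gap 0.281
shift [  87.2 -264.    -3.5] turn [-0.     0.007  0.003]
```

View pics/e20.png

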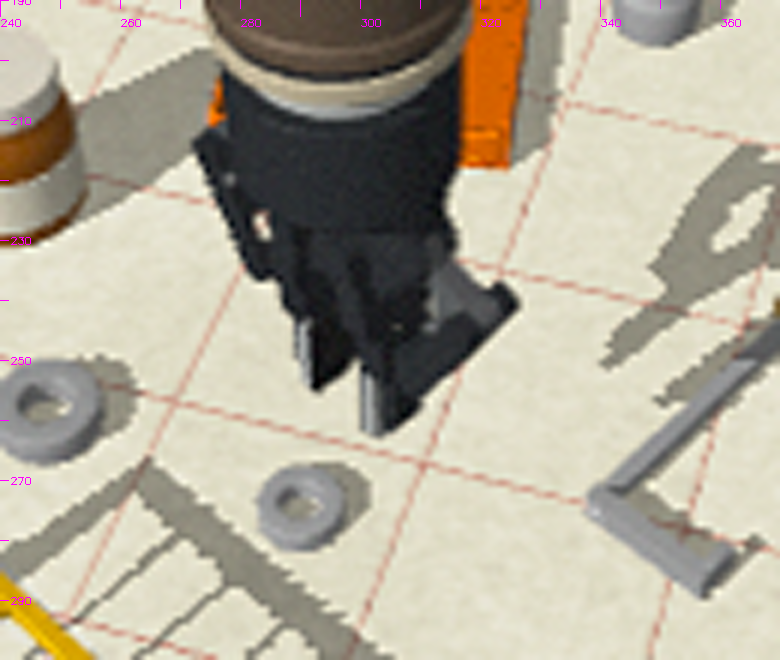

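Run:
```python
from h import *
print(at("side",301,283.5,.003),at("side",310,291,.003),at("side",292,276,.003))
print("washer",at("side",289.3,274,.008))
cv2.imwrite("pics/top19.png",capture("top")[:,:,::-1])
crop("pics/top19.png",220,140,130,110,6,"pics/e21.png")
crop("pics/side18.png",270,250,60,50,12,"pics/e22.png")
```

```text
[0.56467248 0.0534309  0.003     ] [0.53791941 0.0668187  0.003     ] [0.59233466 0.03958816 0.003     ]
washer [0.59907314 0.03926944 0.008     ]
```

View pics/e21.png

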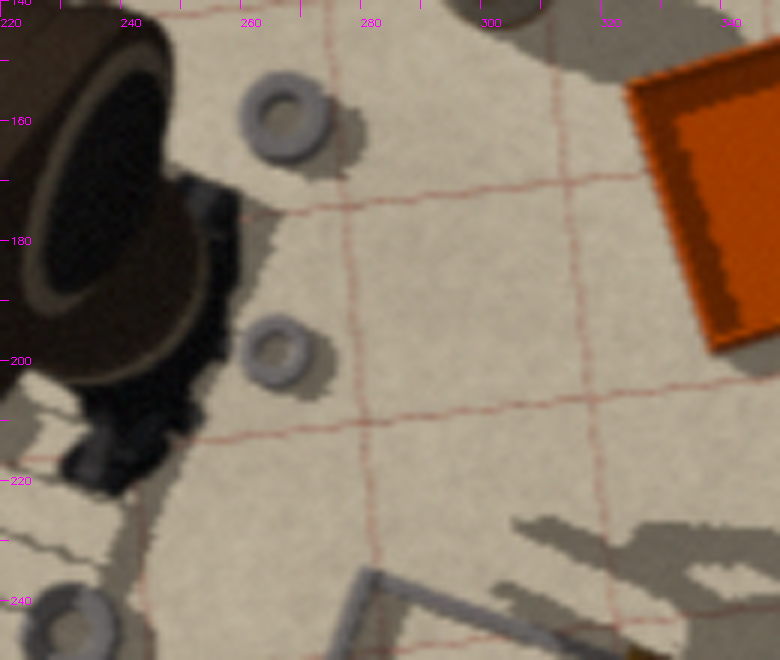

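View pics/e22.png

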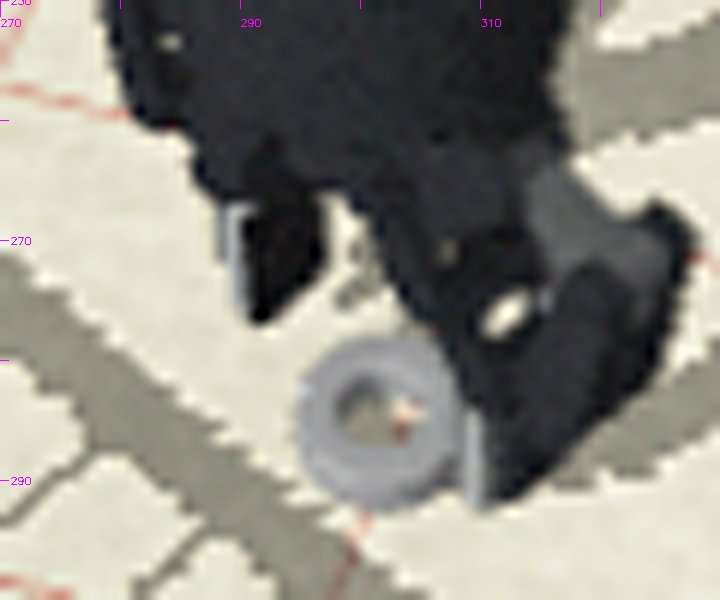

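```bash
python3 - <<'E'
from h import *
for (p,mid,q) in (([.5598,.0606,.0212],(300.5,277.7),17),([.5607,.0558,-.0093],(300.5,284),18)):
    f=np.array(p[:2])+.011*np.array([.435,.9])
    for dz in (0,.005,.01,.015,.02):
        print(q,dz,proj("side",[f[0],f[1],p[2]+dz]).round(1),mid)
a,b=at("side",289.3,274.2,.008),at("top",265.3,198.8,.008);print(a,b);m=(a+b)/2
go(m[0],m[1],.03,-25.8)
E
python3 - <<'E'
import os;os.chdir('.');import sys;sys.path.insert(0,'.')
from h import *
crop("pics/side19.png",270,210,60,80,8,"pics/e23.png")
E
```

```text
17 0 [298.4 285. ] (300.5, 277.7)
17 0.005 [298.3 283.8] (300.5, 277.7)
17 0.01 [298.2 282.5] (300.5, 277.7)
17 0.015 [298.1 281.3] (300.5, 277.7)
17 0.02 [298. 280.] (300.5, 277.7)
18 0 [299.2 290.6] (300.5, 284)
18 0.005 [299.1 289.4] (300.5, 284)
18 0.01 [299.  288.2] (300.5, 284)
18 0.015 [298.9 287. ] (300.5, 284)
18 0.02 [298.8 285.8] (300.5, 284)
[0.59887313 0.03981348 0.008     ] [0.59811987 0.04041613 0.008     ]
now [0.5613 0.0586 0.0905] t 24.82 F [ 0.6 -0.5  0.2] gap 0.279
shift [ 37.2 -18.5 -60.5] turn [0.    0.003 0.003]
```

View pics/e23.png

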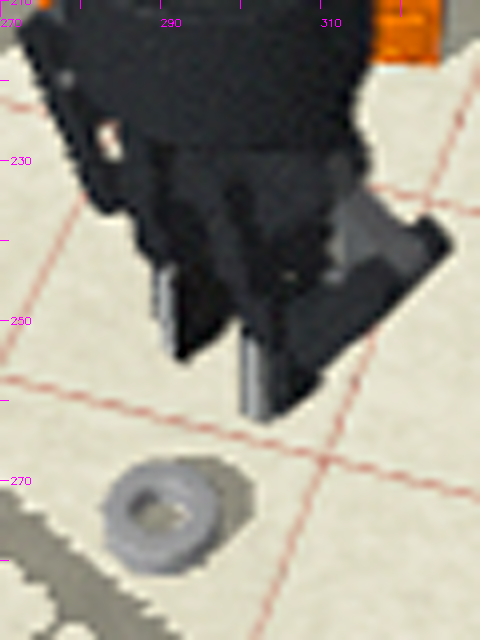

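Run:
```python
from h import *
d=np.array([-.771,.637]);
for nm,p in (("side8",[.4877,-.075,.0046]),("side9",[.4869,-.0747,.0487])):
  f=np.array(p[:2])+.011*d
  for dz in (0,.007,.014,.02): print(nm,dz,proj("side",[f[0],f[1],p[2]+dz]).round(1))
crop("pics/side8.png",320,215,50,50,12,"pics/e24.png")
crop("pics/side9.png",320,200,50,50,12,"pics/e25.png")
```

```text
side8 0 [348.4 252.6]
side8 0.007 [348.5 250.9]
side8 0.014 [348.7 249.1]
side8 0.02 [348.8 247.6]
side9 0 [349.6 241.5]
side9 0.007 [349.8 239.7]
side9 0.014 [349.9 237.8]
side9 0.02 [350.  236.2]
```

View pics/e24.png

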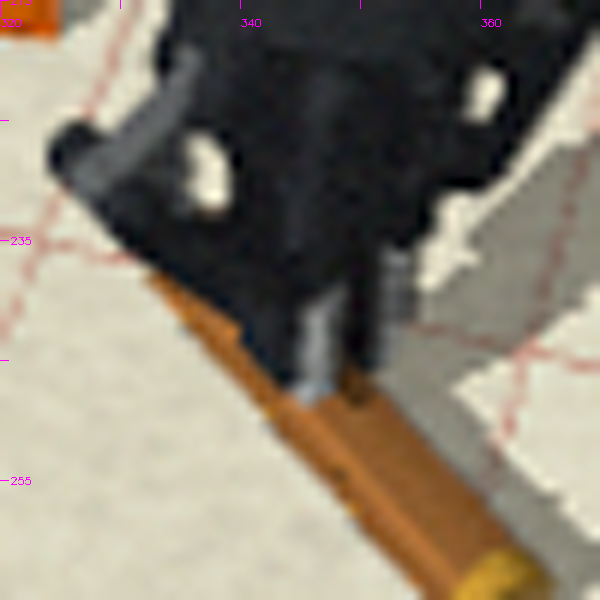

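View pics/e25.png

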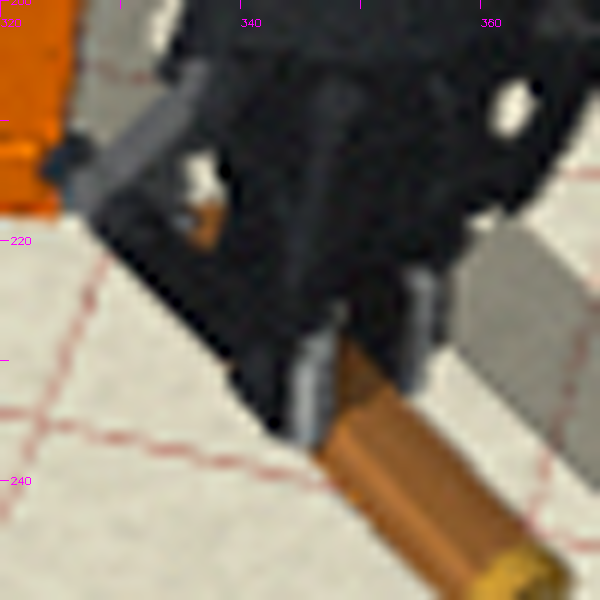

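The grip slipped: the washer now lies at side (289,274), top (265,199). The tips had only caught its upper rim, because they stand 15 to 20 mm behind the reported TCP. I'll go again, feeling for the bench this time.

send_rows --pt "37 -18 -30 0 0.003 0.003 62" --pt "37 -18 -70 0 0.003 0.003 62" --pt "37 -18 -92 0 0.003 0.003 62" --pt "37 -18 -100 0 0.003 0.003 62" --pt "37 -18 -102 0 0.003 0.003 62" --pt "37 -18 -102 0 0.003 0.003 62"

```text
time: 25.58
position: [0.5989, 0.0408, -0.0105]
tcp_rot: [0.975, -0.223, 0.001, -0.0]
force: [-0.9, 0.0, 0.3]
finger_gap: 0.618
```

Run:
```python
from h import *
go(.5985,.040,-.015,-25.8)
cv2.imwrite("pics/side20.png",capture("side")[:,:,::-1])
crop("pics/side20.png",250,230,70,60,10,"pics/e26.png")
```

```text
now [ 0.5989  0.0408 -0.0105] t 25.57 F [-0.9  0.   0.3] gap 0.618
shift [-0.4 -0.8 -4.5] turn [-0.     0.001 -0.001]
```

View pics/e26.png

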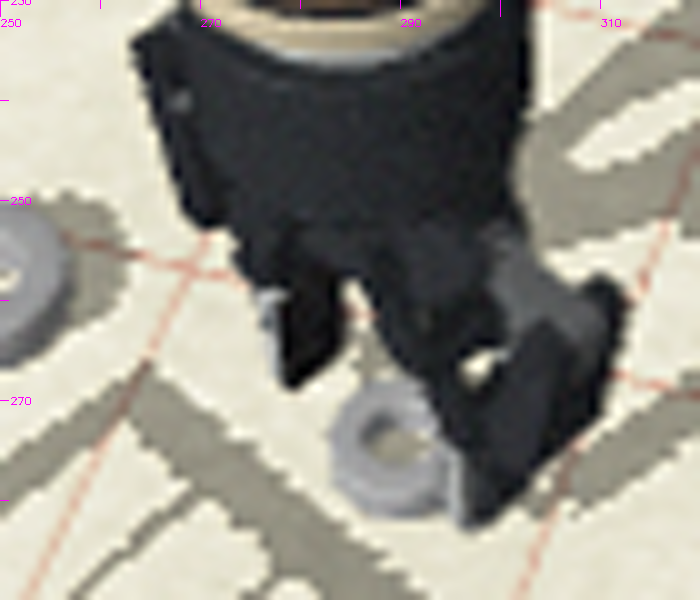

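send_rows --pt "0 0 -3 0 0 0 62" --pt "0 0 -5 0 0 0 62" --pt "0 0 -5 0 0 0 62"

```text
time: 26.0
position: [0.5988, 0.041, -0.0155]
tcp_rot: [0.975, -0.223, 0.001, -0.0]
force: [-0.0, -0.0, 0.9]
finger_gap: 0.616
```

send_rows --pt "0 0 -2 0 0 0 62" --pt "0 0 -3 0 0 0 62" --pt "0 0 -3 0 0 0 62"

```text
time: 26.38
position: [0.5987, 0.0409, -0.0186]
tcp_rot: [0.975, -0.223, 0.0, -0.0]
force: [-0.9, -1.0, -0.2]
finger_gap: 0.621
```

send_rows --pt "0 0 0 0 0 0 50" --pt "0 0 0 0 0 0 50" --pt "0 0 0 0 0 0 46"

```text
time: 26.75
position: [0.5988, 0.0409, -0.0186]
tcp_rot: [0.975, -0.223, 0.0, -0.0]
force: [1.1, 0.2, -0.3]
finger_gap: 0.456
```

send_rows --pt "0 0 0 0 0 0 41" --pt "0 0 0 0 0 0 30" --pt "0 0 0 0 0 0 25" --pt "0 0 0 0 0 0 25" --newtons 40

```text
time: 27.25
position: [0.599, 0.0408, -0.0182]
tcp_rot: [0.975, -0.223, 0.001, -0.0]
force: [0.1, 0.4, 5.1]
finger_gap: 0.387
```

Run:
```python
from h import *
go(.5985,.040,-.015,-25.8)
cv2.imwrite("pics/side21.png",capture("side")[:,:,::-1])
crop("pics/side21.png",250,230,70,60,10,"pics/e27.png")
```

```text
now [ 0.599   0.0408 -0.0182] t 27.25 F [0.1 0.4 5.1] gap 0.387
shift [-0.5 -0.8  3.2] turn [-0.     0.002 -0.001]
```

View pics/e27.png

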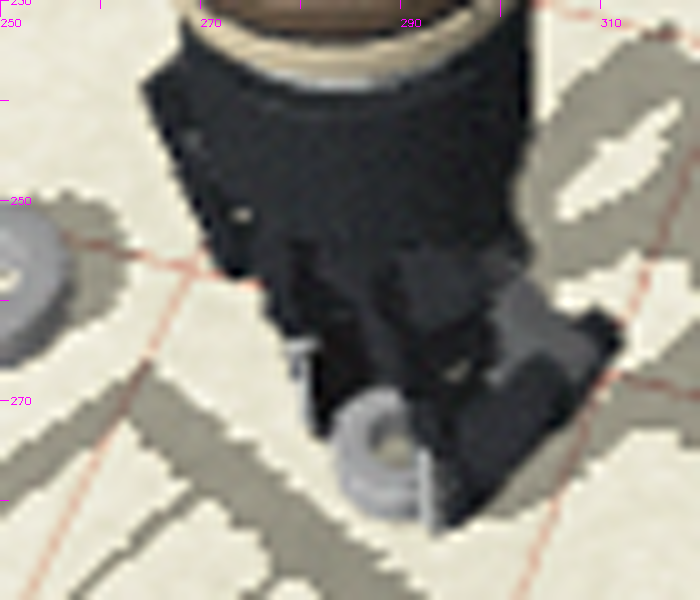

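The grip now closes at 0.387, which matches the 36 mm diameter with the same offset as the 20 mm handle. Lifting.

send_rows --pt "0 0 0 0 0 0 25" --pt "0 0 8 0 0 0 25" --pt "0 0 30 0 0 0 25" --pt "0 0 70 0 0 0 25" --pt "0 0 90 0 0 0 25" --newtons 60

```text
time: 27.92
position: [0.6001, 0.0405, 0.0747]
tcp_rot: [0.975, -0.223, 0.002, -0.001]
force: [-0.1, 0.1, -1.2]
finger_gap: 0.385
```

Run:
```python
from h import *
go(.6504,-.206,.075,-25.8)
cv2.imwrite("pics/side22.png",capture("side")[:,:,::-1])
crop("pics/side22.png",250,200,70,80,8,"pics/e28.png")
```

```text
now [0.6001 0.0405 0.0747] t 27.93 F [-0.1  0.1 -1.2] gap 0.385
shift [  50.3 -246.5    0.3] turn [-0.001  0.004 -0.   ]
```

View pics/e28.png

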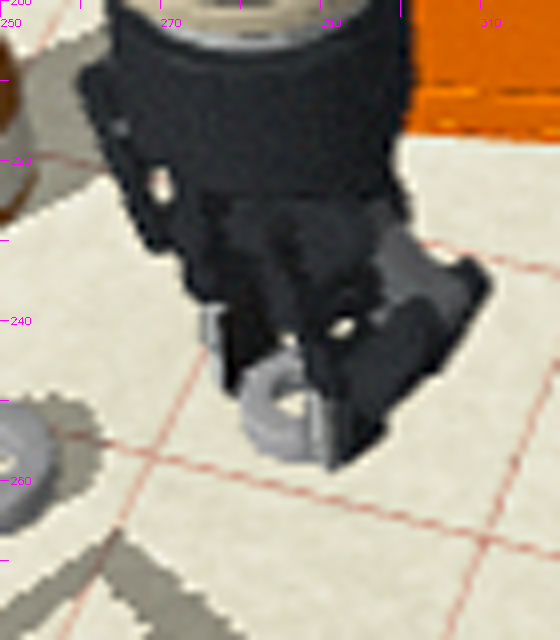

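Held level. Carrying it over the tray.

send_rows --pt "10 -45 0 0 0.004 0 25" --pt "20 -95 0 0 0.004 0 25" --pt "30 -145 0 0 0.004 0 25" --pt "40 -195 0 0 0.004 0 25" --pt "50 -235 0 0 0.004 0 25" --pt "50 -247 0 0 0.004 0 25" --pt "50 -247 -30 0 0.004 0 25" --pt "50 -247 -55 0 0.004 0 25" --pt "50 -247 -60 0 0.004 0 25"

```text
time: 29.1
position: [0.6498, -0.2046, 0.0138]
tcp_rot: [0.975, -0.222, -0.001, -0.001]
force: [-0.1, 1.1, -1.1]
finger_gap: 0.386
```

Run:
```python
from h import *
go(.6504,-.206,-.012,-25.8)
cv2.imwrite("pics/side23.png",capture("side")[:,:,::-1])
crop("pics/side23.png",260,150,90,80,8,"pics/e29.png")
```

```text
now [ 0.6498 -0.2046  0.0138] t 29.1 F [-0.1  1.1 -1.1] gap 0.386
shift [  0.6  -1.4 -25.8] turn [-0.003 -0.001 -0.002]
```

View pics/e29.png

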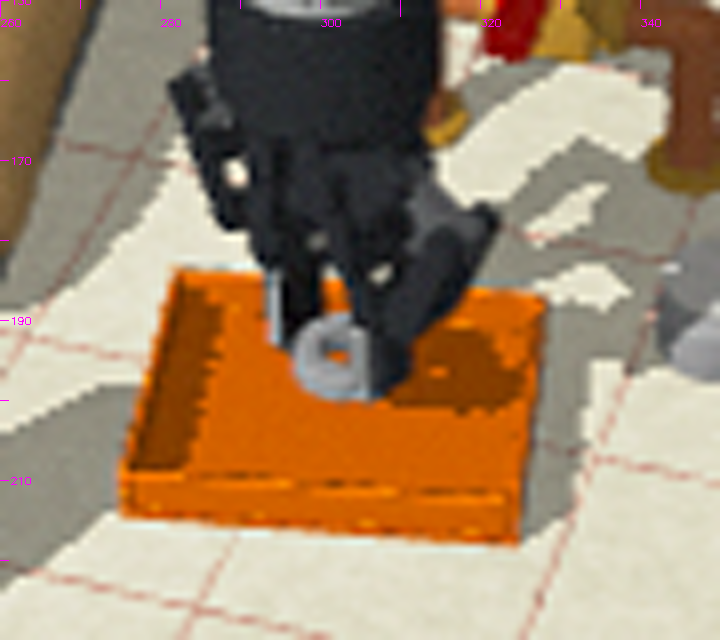

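send_rows --pt "0 0 -12 0 0 0 25" --pt "0 0 -22 0 0 0 25" --pt "0 0 -25 0 0 0 25" --pt "0 0 -26 0 0 0 25"

```text
time: 29.65
position: [0.6501, -0.2052, -0.0116]
tcp_rot: [0.975, -0.223, -0.0, -0.001]
force: [0.7, -0.5, 0.5]
finger_gap: 0.376
```

send_rows --pt "0 0 -1 0 0 0 38" --pt "0 0 -1 0 0 0 46" --pt "0 0 -1 0 0 0 55" --pt "0 0 0 0 0 0 58" --pt "0 0 40 0 0 0 58" --pt "0 0 100 0 0 0 58" --pt "-60 120 130 0 0 0 58" --pt "-120 250 150 0 0 0 58" --pt "-150 330 150 0 0 0 58" --pt "-180 400 150 0 0 0 58"

```text
time: 30.9
position: [0.5459, 0.0208, 0.1243]
tcp_rot: [0.975, -0.223, -0.0, -0.001]
force: [1.2, 0.5, 1.2]
finger_gap: 0.581
```

Run:
```python
from h import *
o=get_obs();print(o["position"],o["force"])
for n in("side","top"):cv2.imwrite(f"pics/{n}24.png",capture(n)[:,:,::-1])
crop("pics/side24.png",260,110,160,140,5,"pics/e30.png")
crop("pics/top24.png",260,130,190,150,4,"pics/e31.png")
```

```text
[0.54587536 0.02082936 0.12431987] [1.18268091 0.5249946  1.24442558]
```

View pics/e30.png

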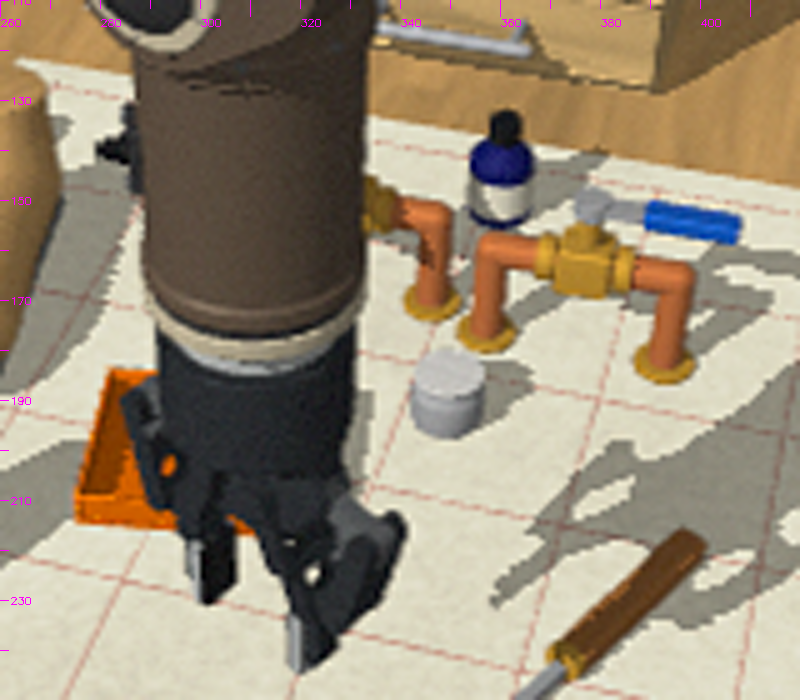

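View pics/e31.png

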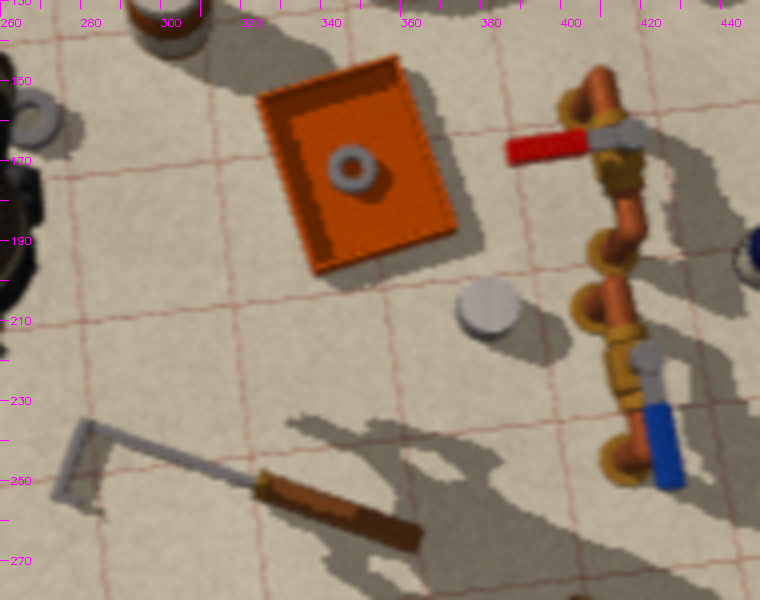

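View pics/side24.png

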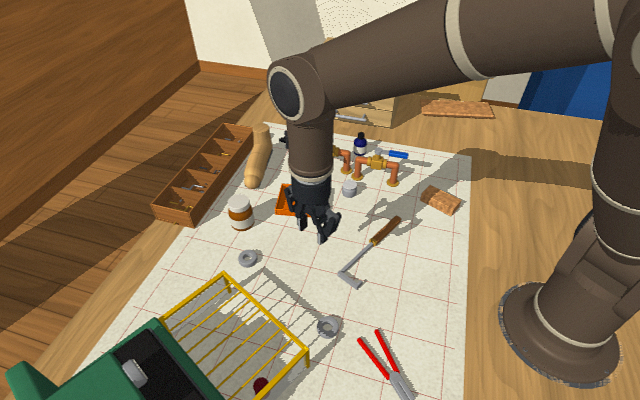

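send_rows --pt "0 0 20 0 0 0 58" --pt "0 0 20 0 0 0 58" --pt "0 0 20 0 0 0 58"

```text
time: 31.38
position: [0.545, 0.0265, 0.1437]
tcp_rot: [0.976, -0.218, -0.002, -0.003]
force: [0.4, -0.4, -0.2]
finger_gap: 0.577
```

Run:
```python
from h import *
M=np.array([.6038,.1768]);a=np.radians(64.2)
b=at("top",362.5,265.5,.012);print("butt",b,"press x",(b[:2]-M)@[np.cos(a),np.sin(a)])
w=at("top",345,172,.012);print("washer",w)
print(finish_job())
```

```text
butt [ 0.37778226 -0.21305351  0.012     ] press x -0.4493623836710253
washer [ 0.65100982 -0.19876852  0.012     ]
the job is handed in; nothing more can be done
None
```

I shut the red lever, hooked the smallest washer out through the guard's mouth and laid it in the tray. The job was handed in at about 31 s, and no verdict is reported.

**Last checks**
- **Red lever:** it was pressed with about 20 N until it would not move further. In the pictures it lies at 92 to 93°, and shut works out at 92 to 94°. I have no direct reading of the joint angle.
- **Blue lever:** it looks unmoved.
- **Washer:** it lies flat in the tray, about 7 mm from the centre.
- **Rod:** it lies on the bench and looks flat. Its butt is about 450 mm and its grip point about 400 mm in front of the guard's mouth.
- **Bystanders:** those in view look unmoved. I did not measure them.
- **Arm:** it stands clear of everything.

**What went wrong on the way**
- **Height offset:** the fingertips stood roughly 15 to 20 mm behind the reported TCP. The first pass over the lever and the first grip on the rod closed above their targets.
- **Washer slip:** the first grip on the washer, already out of the guard, slipped and shifted it about 40 mm. I repeated all three lower down.

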